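# Clamp the cabinet panel in the jig

### The arm

A 6-joint arm with a two-finger parallel gripper is mounted at the origin on the work surface. World frame = base frame: x ahead of the robot, y to its left, z up, the work surface at z = 0. Lengths are in m, angles in rad, forces in N, time in s.
With the tool pointing down it reaches from about 0.325 to 0.75 m from the base axis. Payload 7.6 kg.
Tool frame: the origin (TCP) lies at the very end of the fingers, on their centre line; the grasp point (between the pads) lies 19 mm behind it; z points along the fingers, y is the line along which they close (so a half turn about z gives the same grasp; the last joint's range is limited). The gripper opens to 85 mm and grips with 20 to 120 N. Pads are 22 mm wide; open, the fingers measure 114 mm over their backs; the gripper's body (76 mm by 85 mm) begins 54 mm behind the grasp point. The pads swing forward as they close: fully open they stand 13 mm farther back than shut.
Start: joints at [1.212, 0.052, 1.401, -0, 1.689, -0.07], TCP at [0.15, 0.503, 0.203] pointing down, gripper open.
Joint ranges: [-2.9, 2.9], [-0.91, 2.17], [0.12, 2.37], [-1.06, 4.2], [0.26, 2.73], [-2.93, 2.93]. Speed limits (rad/s): [2.57, 2.57, 3.01, 3.14, 3.14, 3.14].

### API

Orientations are given as a 3x3 rotation matrix whose columns are the frame's x, y, z axes.
In Python, from rig import telemetry, snapshot, camera_model, workorder, nets gives the robot as it stands.
- The arm moves only by the tool carry_out, never from a script. Its argument "plan" is a list of rows, each a list of 5 numbers: the shift along the tool's x, y, z each as a share of 0.8 m, from -1 to 1, then the turn about the tool's z as a share of 90 degrees, from -1 to 1, then the finger opening in mm, from 0 to 85.4. A call has 1 to 12 rows; each row is the pose to reach, as a shift and turn from the pose commanded when the call began, along the tool's axes at that moment; what a row does not reach only later rows make up. A row lasts 1/10 s, in which the tool goes at most 50 mm and 8.59 degrees, less where a joint would pass 70% of its speed; a pose out of reach is approached as far as the arm can. A call with a number of a shift or a turn outside -1 to 1 is refused whole. A call with a gripper value outside its range is refused whole. The fingers move at their own pace and stop on an object; "grip_force" is the grip in N (left out, the last holds). Time passes only in rows, so rows that repeat a pose let the fingers close. It gives the time, the measured TCP pose, the force, the opening and the grip force at its end, in the units of the state.
- telemetry.get_obs(): the state, without advancing time (a new reading comes with each control period).
- snapshot(name): name is "scene" or "top" or "wrist"; returns the picture (384x512x3 uint8, red, green, blue); there is no depth.
- camera_model(name): a dict with "fx", "fy", "cx", "cy" (pixels), "R" (3x3) and "t" (3): a world point X has camera coordinates R X + t. Camera axes: x right, y down, z forward; pixel columns grow to the right and rows downward; lengths in m; the calibration is good to about 2 mm. A picture is of the moment at which its call begins: read the wrist's pose just before it. camera_model takes no time and is no camera call; for the wrist camera it gives the pose at the moment of the call.
- workorder.job_done(): hands the job in; it is judged then, once.
Trained networks look in the newest picture that a camera, given by its name, has taken for a name from the list of things; names that differ only in an ending like _2 or _b are one class to them, and where a whole thing is asked for, a point or a joint stands for the part that bears it (a point fixed in the world has none). Each returns a list of dicts, best first, with "confidence" (0 to 1); they miss things now and then, are a little off and sometimes report something else, mostly with a low value. They report only what shows in the picture. A call takes as long as a camera call. They do not tell look-alikes from the thing itself.
- nets.look_for(camera, label): "extent" ([centre column, centre row, width, height] in pixels, round what is visible of it).
- nets.masks_of(camera, label): "mask" (384x512 bool, what is visible of it) and "extent" ([centre column, centre row, width, height] in pixels, round what is visible of it).
- nets.place_of(camera, label): "point" ([column, row] in pixels: a listed point, or the origin of a listed thing).
The state is a dict: "clock": time; "qpos": joint angles; "dq": joint speeds; "joint_torque": joint torques, N m; "ee_pos": TCP position; "orientation": TCP orientation; "wrist_force": force on the tool from outside, world axes, zero at the start; "torque": the same for the moment, N m; "grip_width": finger opening in m; "finger_force": force on a finger pad.
Only numpy, scipy, OpenCV 4.12 (cv2) and the standard library are available. Lean on these libraries where they do the work, as an engineer would, in place of code of your own. Each camera call takes 0.05 s, during which the arm holds its last target. There are 200 camera calls.

### The job

A white cabinet panel lies in one of the two stations of the clamping jig. Clamp it there: with the fingers run that station's hex nut down (clockwise from above) until it is snug, then tighten it about another 30 degrees with the open-ended wrench, not with the fingers. Lay the wrench flat back on the rubber mat; leave the other station's nut alone and do not disturb the panel, the offcut, the tape measure or the grey tray.

Things in the scene. Friction and masses are not known exactly. Their poses are not given: they have to be found in the camera images.
- jig: fixed plywood bed 300 (x) x 420 (y) x 20 mm, origin at its underside's centre, x away from the robot, y left. Station a at y = +115 mm, b at y = -115 mm: each has an upright 18 mm stud at x = -30 mm, reaching 98 mm above the table, with strap, washer and hex nut, and a wooden heel block 38 mm high at x = -75 mm under the strap's near end
- panel: loose white panel 150 (x) x 170 (y) x 19 mm, with two grey hinge-cup discs on top, lying on the bed in bay a or bay b with its near edge under that station's strap. Origin at the centre of its underside, z up
- offcut: loose small plywood offcut 85 x 60 x 12 mm in the other bay. Origin at the centre of its underside. Leave alone
- bay_a (a point): centre of bay a on the bed's top face (20 mm above the table), 115 mm beyond stud a; the panel or the offcut lies within 15 mm of it
- bay_b (a point): the same for bay b
- nut_a (a point): hex nut of clamp a (left, +y): centre of its top face, on the stud's axis. Nut: 40 mm across flats, 46 across corners, 30 tall, on a 42 mm washer 4 mm thick and the strap (44 wide). The fixed 18 mm stud stands up to 15 mm above it. z up; x points at a corner (corners every 60 degrees), y is square to a flat. Turns with the nut, sinks 1.6 mm per rad run down
- nut_b (a point): hex nut of clamp b (right, -y): centre of its top face, on the stud's axis. Nut: 40 mm across flats, 46 across corners, 30 tall, on a 42 mm washer 4 mm thick and the strap (44 wide). The fixed 18 mm stud stands up to 15 mm above it. z up; x points at a corner (corners every 60 degrees), y is square to a flat. Turns with the nut, sinks 1.6 mm per rad run down
- rim_a (a point): top of nut a's corner that lies along the nut's x axis, 22 mm from its axis; turns with the nut
- rim_b (a point): the same for nut b
- run_a (a joint): how far nut a has been run down, rad, clockwise from above positive; starts 0.3 to 1.2, snug (free thread used up, strap down on the panel) at 2.5. Turns easily (0.12 N m)
- run_b (a joint): the same for nut b
- tight_a (a joint): how far nut a has been tightened beyond snug, rad, clockwise from above positive, starts 0. Needs 0.9 N m, and stays where left. The nut's angle is run_a + tight_a
- tight_b (a joint): the same for nut b
- strap_a: dark steel strap 125 x 44 x 12 mm of clamp a, with washer and nut on it, lying along the jig's x. Origin on the stud's axis at the strap's underside (the nut spans 16 to 46 mm above it); it reaches 60 mm to the near and 65 mm to the far side of the stud and sinks 4 mm as the nut is run down
- strap_b: the same for clamp b
- wrench: loose steel open-ended wrench, 204 x 68 x 14 mm, 0.4 kg, lying flat. Origin at the underside, mid-handle, near its balance point; x along the handle to the jaw, z up. Handle 20 mm wide, straight from x = -65 to 58 mm, end at -80. The jaw's slot is 42 mm wide, from x = 75 mm, parallel to 113 mm, then flaring to the tips at 124 mm
- jaw (a point): centre of the wrench's jaw, 100 mm along x from the wrench's origin, at half its thickness; it lies on the nut's axis when the nut is fully in the jaw
- mat: black rubber mat 270 (x) x 170 (y) x 4 mm, fixed on the table. Origin at the centre of its underside
- tape: tape measure, black, about 75 x 68 x 36 mm, loose. Leave alone
- tray: open grey plastic tray 120 x 90 x 40 mm, loose. Leave alone
There are look-alikes about, which are no part of the job. What is shaped like the panel but brown is not meant.

How it is judged:
On the way, in this order (a step that is already met when the one before it is completed fails the run):
1. the nut at the panel's station is run down snug by the fingers, not yet tightened (((horizontal distance between panel and bay_a below 0.07 m and value of joint run_a above 2.3 rad and value of joint tight_a below 0.2 rad) or (horizontal distance between panel and bay_b below 0.07 m and value of joint run_b above 2.3 rad and value of joint tight_b below 0.2 rad))), for 0.1 s.
2. with the wrench's jaw on that nut, it is tightened about 30 degrees further (20 to 43) (((horizontal distance between panel and bay_a below 0.07 m and value of joint run_a above 2.3 rad and value of joint tight_a between 0.35 and 0.75 rad and distance between jaw and nut_a below 0.035 m) or (horizontal distance between panel and bay_b below 0.07 m and value of joint run_b above 2.3 rad and value of joint tight_b between 0.35 and 0.75 rad and distance between jaw and nut_b below 0.035 m))), for 0.1 s.
At the end, for the whole second after the job is handed in: The nut of the station where the panel lies is run down snug (run above 2.3 rad) and tightened 0.35 to 0.75 rad beyond snug; the wrench lies flat (within 0.12 rad) and at rest on the mat, the middle of its handle within the mat's outline; the panel is still in its bay (((horizontal distance between panel and bay_a below 0.07 m and value of joint run_a above 2.3 rad and value of joint tight_a between 0.35 and 0.75 rad) or (horizontal distance between panel and bay_b below 0.07 m and value of joint run_b above 2.3 rad and value of joint tight_b between 0.35 and 0.75 rad)) and z of wrench in the frame of mat between -0.001 and 0.012 m and x of wrench in the frame of mat between -0.12 and 0.12 m and y of wrench in the frame of mat between -0.08 and 0.08 m and angle between wrench's own z axis and vertical below 0.12 rad and linear speed of each of wrench, panel below 0.02 m/s); the robot touches nothing.
It fails at once if the nut is tightened (more than 0.15 rad past snug) with the fingers on it ((contact force between the fingers and strap_a above 3 N and value of joint tight_a above 0.15 rad and velocity of joint tight_a above 0.1 rad/s) or (contact force between the fingers and strap_b above 3 N and value of joint tight_b above 0.15 rad and velocity of joint tight_b above 0.1 rad/s)).
It fails at once if the nut is run down with the wrench instead of the fingers ((horizontal distance between panel and bay_a below 0.07 m and contact force between wrench and strap_a above 1 N and value of joint run_a below 2 rad) or (horizontal distance between panel and bay_b below 0.07 m and contact force between wrench and strap_b above 1 N and value of joint run_b below 2 rad)).
It fails at once if the nut is overtightened (beyond 0.85 rad) (value of joint any of tight_a, tight_b above 0.85 rad).
It fails at once if the other station's nut is turned ((horizontal distance between panel and bay_b below 0.07 m and distance of rim_a from where it was at the start of the episode above 0.007 m) or (horizontal distance between panel and bay_a below 0.07 m and distance of rim_b from where it was at the start of the episode above 0.007 m)).
It fails at once if the panel, offcut, tape measure or tray is moved more than 20 mm (distance of any of panel, offcut, tape, tray from where it was at the start of the episode above 0.02 m).
It also fails if it takes over 72 s, if anything falls off the work surface, if the arm or the gripper's body presses on something with over 40 N, if the wrist force passes 120 N, or if a joint passes its speed limit or range.

## Working session

There is one attempt and no reset: what is moved stays moved. The work goes in short steps, Python scripts to look and compute and a tool call to move; the robot and the scene stay as the last step left them, time stands still between calls to the robot, and variables do not carry over. Pictures are saved under pics/ and viewed, at most 10 in all, crops included, and the job is handed in when it is done.

Besides the shell and the picture viewer there is one more tool, called after ">>>" as name([rows], argument=value, ...), one row to a line, values as JSON. carry_out: Moves the arm, as the interface text tells. Shift numbers are shares of 0.8 m and turn numbers shares of 90 degrees, none past 1 either way. Its arguments: {"type":"object","properties":{"plan":{"type":"array"},"grip_force":{"type":"number"}},"required":["plan"]}

```bash
ls; mkdir -p pics; python3 - <<'E'
from rig import telemetry, snapshot, camera_model, nets
import cv2
for n in ("scene","top"):
    im=snapshot(n); cv2.imwrite(f"pics/{n}0.png",im[:,:,::-1])
    c=camera_model(n); print(n,c)
    for l in ("nut_a","nut_b","rim_a","panel","wrench","jaw","mat","offcut","tape","tray","jig","bay_a","strap_a"):
        print(l,[( [round(float(v)) for v in d["point"]],round(d["confidence"],2)) for d in nets.place_of(n,l)[:3]])
print(telemetry.get_obs())
E
```

```text
pics
scene {'fx': 460.53069469865943, 'fy': 460.53069469865943, 'cx': 245.69184848871348, 'cy': 186.39563618980088, 'R': array([[ 0.74965575,  0.66147884,  0.02149393],
       [ 0.4742901 , -0.5142966 , -0.71452636],
       [-0.46158981,  0.54584315, -0.69927827]]), 't': array([-0.36078698, -0.13119879,  1.50275757])}
nut_a [([238, 228], 0.66), ([291, 179], 0.6), ([273, 230], 0.55)]
nut_b [([238, 228], 0.66), ([291, 179], 0.6), ([273, 230], 0.55)]
rim_a [([293, 184], 0.75), ([237, 238], 0.49)]
panel [([323, 217], 0.71), ([255, 124], 0.66), ([139, 317], 0.36)]
wrench [([142, 316], 0.94)]
jaw [([160, 345], 0.73)]
mat [([150, 311], 0.64)]
offcut [([274, 270], 0.88)]
tape [([308, 147], 0.69)]
tray [([356, 170], 0.61)]
jig [([272, 230], 0.73)]
bay_a [([271, 272], 0.56)]
strap_a [([234, 244], 0.92), ([287, 192], 0.76)]
top {'fx': 457.54996846748867, 'fy': 457.54996846748867, 'cx': 260.8990947979032, 'cy': 192.48770084873345, 'R': array([[-0.00184263, -0.99999416,  0.00287691],
       [-0.99531452,  0.00155587, -0.09667772],
       [ 0.09667268, -0.00304157, -0.99531158]]), 't': array([0.04
[... 730 characters left out ...]
020279e-02]), 'dq': array([ 6.05098329e-04,  7.62261157e-04, -1.48340442e-03, -7.12422731e-05,
       -8.95597485e-04,  6.82503120e-04]), 'joint_torque': array([ 3.01053078e-04, -3.81564832e+01, -3.60285795e+01, -1.78337132e-04,
        7.03920086e-04, -1.43127528e-05]), 'ee_pos': array([0.14950992, 0.50328863, 0.20274505]), 'orientation': array([[-9.58584394e-01,  2.84808636e-01,  3.82733505e-05],
       [ 2.84808638e-01,  9.58584384e-01,  1.36981069e-04],
       [ 2.32515516e-06,  1.42208496e-04, -9.99999990e-01]]), 'wrist_force': array([-0.99800872,  0.31054735, -0.26776861]), 'torque': array([-0.02275593,  0.01434466,  0.02846921]), 'finger_force': 0.0, 'grip_width': 0.08532931061741665}
```

```bash
python3 - <<'E'
import cv2
a=cv2.imread("pics/top0.png");cv2.imwrite("pics/top0c.png",cv2.resize(a[70:330,100:480],None,fx=2.1,fy=2.1,interpolation=cv2.INTER_CUBIC))
E
```

```text
(no output)
```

View pics/top0c.png

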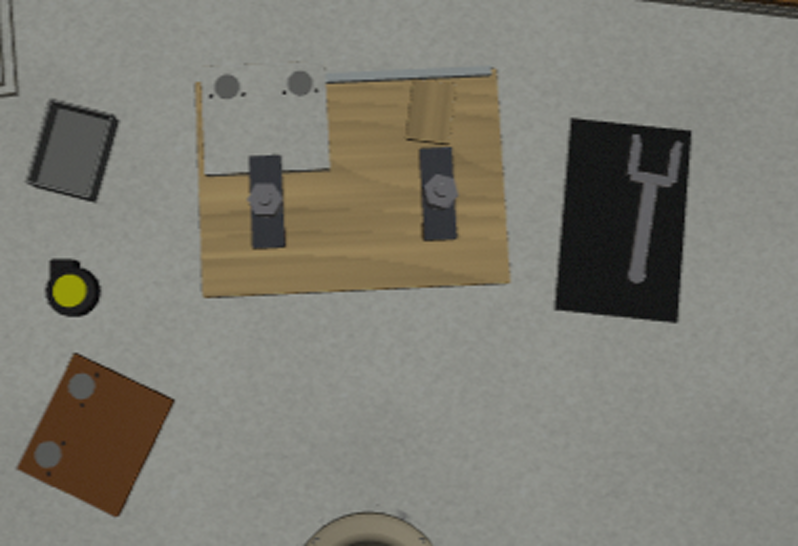

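View pics/scene0.png

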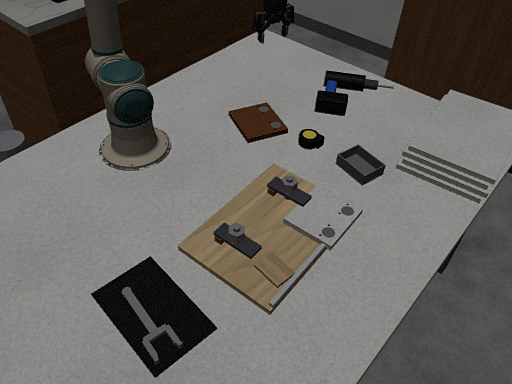

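```bash
cat > h.py <<'E'
import numpy as np
from rig import telemetry, snapshot, camera_model, nets
def ray(c,p):
    d=c["R"].T@np.array([(p[0]-c["cx"])/c["fx"],(p[1]-c["cy"])/c["fy"],1.]);return -c["R"].T@c["t"],d/np.linalg.norm(d)
def tri(obs):
    A=np.zeros((3,3));b=np.zeros(3)
    for c,p in obs:
        o,d=ray(c,p);M=np.eye(3)-np.outer(d,d);A+=M;b+=M@o
    X=np.linalg.solve(A,b)
    return X,[float(np.linalg.norm((np.eye(3)-np.outer(*[ray(c,p)[1]]*2))@(X-ray(c,p)[0])))for c,p in obs]
def atz(c,p,z):
    o,d=ray(c,p);return o+d*(z-o[2])/d[2]
def proj(c,X):
    v=c["R"]@np.asarray(X)+c["t"];return np.array([c["fx"]*v[0]/v[2]+c["cx"],c["fy"]*v[1]/v[2]+c["cy"]])
def shift(target,yawdeg=0):
    "rows numbers to reach world target pos from the present"
    o=telemetry.get_obs();R=o["orientation"];return np.round(R.T@(np.array(target)-o["ee_pos"])/.8,4)
E
python3 - <<'E'
from h import *
np.set_printoptions(precision=4,suppress=True)
t,s=camera_model("top"),camera_model("scene")
for n,a,b in (("nut_a",(224,163),(291,179)),("nut_b",(307,161),(238,228)),("rim_a",(230,161),(293,184)),("rim_b",(316,158),(237,238)),("wr",(405,178),(142,316)),("jaw",(411,144),(160,345)),("mat",(397,175),(150,311)),("offc",(303,124),(274,270)),("panel",(222,128),(323,217)),("jig",(266,158),(272,230))):
    print(n,*tri([(t,a),(s,b)]))
c=camera_model("wrist");R=c["R"];o=telemetry.get_obs()
print("wrist cam in tool",o["orientation"].T@(-R.T@c["t"]-o["ee_pos"]), o["orientation"].T@R.T, c["fx"])
E
```

```text
nut_a [0.5234 0.1397 0.092 ] [0.0007595637910242373, 0.0007595637910242785]
nut_b [ 0.5301 -0.0867  0.0851] [0.00033127606555064415, 0.00033127606555066074]
rim_a [0.5337 0.1272 0.0876] [0.004545787245029876, 0.004545787245029929]
rim_b [ 0.5426 -0.1098  0.0768] [0.003520236604944822, 0.0035202366049450085]
wr [ 0.4949 -0.3806 -0.0018] [0.001103324980431685, 0.001103324980431655]
jaw [ 0.5898 -0.4002  0.0127] [0.0035052001910053803, 0.003505200191005522]
mat [ 0.5018 -0.3587  0.0007] [0.0014505518028025107, 0.00145055180280265]
offc [ 0.6499 -0.0838  0.0173] [0.0009666378785316965, 0.0009666378785317453]
panel [0.6381 0.1512 0.0124] [0.0026496158940711506, 0.0026496158940713236]
jig [ 0.5543  0.0251 -0.0009] [0.0007329466116295403, 0.0007329466116296222]
wrist cam in tool [ 0.0763  0.     -0.1706] [[ 0.0011 -0.9552 -0.2961]
 [ 1.      0.0014 -0.0009]
 [ 0.0012 -0.2961  0.9552]] 291.64262557543725
```

>>> carry_out([
  [-0.576,-0.303,-0.02,-0.28,85],
  [-0.576,-0.303,-0.02,-0.28,85],
  [-0.576,-0.303,-0.02,-0.28,85],
  [-0.576,-0.303,-0.02,-0.28,85],
  [-0.576,-0.303,-0.02,-0.28,85],
  [-0.576,-0.303,-0.02,-0.28,85],
  [-0.576,-0.303,-0.02,-0.28,85],
  [-0.576,-0.303,-0.02,-0.28,85],
  [-0.576,-0.303,-0.02,-0.28,85],
  [-0.576,-0.303,-0.02,-0.28,85],
  [-0.576,-0.303,-0.02,-0.28,85],
  [-0.576,-0.303,-0.02,-0.28,85],
])

```text
clock: 2.6
ee_pos: [0.5243, 0.1363, 0.218]
orientation: [[-0.989, -0.145, -0.0], [-0.145, 0.989, -0.001], [0.001, -0.001, -1.0]]
wrist_force: [0.2, -0.2, -0.1]
grip_width: 0.0854
finger_force: 0.0
```

```bash
cat > look.py <<'E'
import sys,cv2
from h import *
np.set_printoptions(precision=4,suppress=True)
name=sys.argv[1]
o=telemetry.get_obs();c=camera_model("wrist");im=snapshot("wrist");cv2.imwrite(f"pics/{name}.png",im[:,:,::-1])
np.savez(f"pics/{name}.npz",**c)
print(o["clock"],o["ee_pos"],o["qpos"],o["grip_width"]);print(o["orientation"]);print("F",o["wrist_force"],"T",o["torque"])
for l in sys.argv[2:]: print(l,[(np.round(d["point"],1).tolist(),round(d["confidence"],2)) for d in nets.place_of("wrist",l)[:3]])
E
python3 look.py w1 nut_a rim_a
```

```text
2.6 [0.5243 0.1363 0.218 ] [ 0.1866  0.0969  1.3235 -0.0008  1.7218 -1.5303] 0.0853668777523678
[[-0.9894 -0.1454 -0.0005]
 [-0.1454  0.9894 -0.0009]
 [ 0.0006 -0.0008 -1.    ]]
F [ 0.2109 -0.1669 -0.0822] T [ 0.0087 -0.0206  0.0519]
nut_a [([259.9, 165.4], 0.81), ([37.2, 143.5], 0.77)]
rim_a [([29.2, 150.9], 0.84), ([248.3, 179.3], 0.69)]
```

View pics/w1.png

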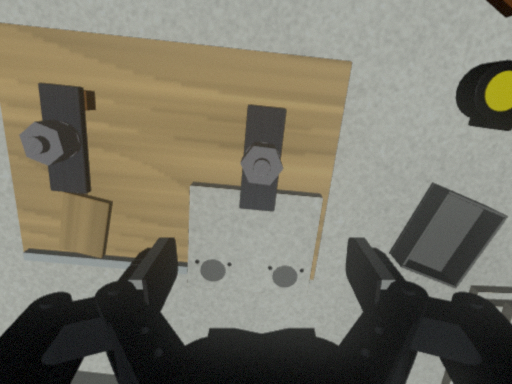

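```bash
python3 - <<'E'
import cv2
a=cv2.imread("pics/w1.png");b=cv2.resize(a[120:220,215:315],None,fx=6,fy=6,interpolation=cv2.INTER_CUBIC)
b=cv2.convertScaleAbs(b,alpha=1.6)
for i in range(0,100,10): cv2.putText(b,str(215+i),(i*6,8),0,.3,(0,255,0));cv2.putText(b,str(120+i),(0,i*6+4),0,.3,(0,255,0))
cv2.imwrite("pics/w1c.png",b)
E
```

```text
(no output)
```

View pics/w1c.png

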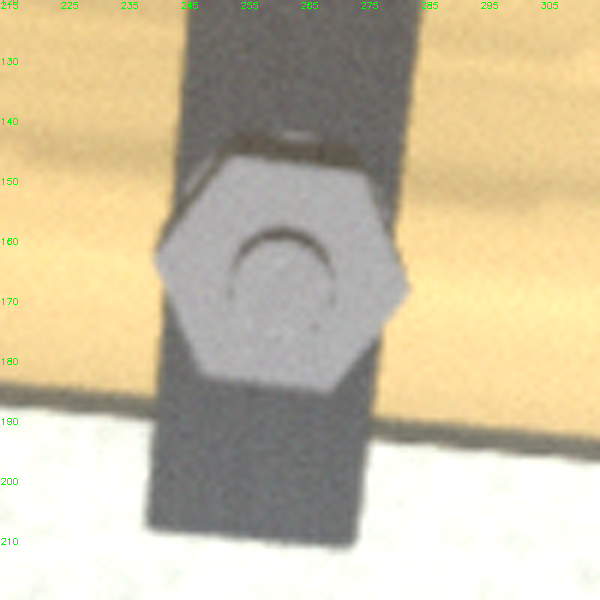

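```bash
python3 - <<'E'
from h import *
np.set_printoptions(precision=4,suppress=True)
w=dict(np.load("pics/w1.npz"));t,s=camera_model("top"),camera_model("scene")
P=np.array([(254.2,145.8),(275.5,148.7),(283.3,168),(270.3,185.2),(249.2,182.8),(240.8,162.5)])
m=P.mean(0);print(tri([(w,m),(t,(224,163)),(s,(291,179))]))
for z in (.083,.087,.091):
    Q=np.array([atz(w,p,z)[:2] for p in P]);q=Q-Q.mean(0);print(z,Q.mean(0),np.hypot(*q.T),np.degrees(np.arctan2(q[:,1],q[:,0])))
# rim & strap/panel yaw
print([atz(w,p,.087) for p in ((248.3,179.3),(29.2,150.9),(37.2,143.5))])
# strap far end corners, panel near edge, jig near edge
for a,b,z in (((240,207.5),(274,210.7),.052),((214.,183.5),(315,194.5),.039),((0,23.5),(350,61.5),.02)):
    A,B=atz(w,a,z),atz(w,b,z);d=B-A;print(A,B,np.linalg.norm(d),np.degrees(np.arctan2(d[1],d[0]))-90)
E
```

```text
(array([0.5216, 0.1388, 0.0909]), [0.004354214947034041, 0.0029768325391883064, 0.0014154106746064297])
0.083 [0.52   0.1366] [0.0231 0.0232 0.0228 0.0236 0.0238 0.0232] [-150.1152  151.1952   92.1739   30.5427  -28.1884  -90.3581]
0.087 [0.5191 0.1364] [0.0228 0.0228 0.0225 0.0233 0.0235 0.0229] [-150.1152  151.1952   92.1739   30.5427  -28.1884  -90.3581]
0.091 [0.5182 0.1363] [0.0225 0.0225 0.0222 0.023  0.0232 0.0226] [-150.1152  151.1952   92.1739   30.5427  -28.1884  -90.3581]
[array([0.5361, 0.1238, 0.087 ]), array([ 0.5392, -0.1069,  0.087 ]), array([ 0.53 , -0.098,  0.087])]
[0.5836 0.1183 0.052 ] [0.5816 0.1606 0.052 ] 0.0423151807003564 2.6970618319361392
[0.5617 0.0818 0.039 ] [0.5573 0.2097 0.039 ] 0.1280417776367779 1.9353158188312563
[ 0.4152 -0.1788  0.02  ] [0.3961 0.2219 0.02  ] 0.4011095401786489 2.7251644436874614
```

>>> carry_out([
  [0.006,0.0015,0.06,-0.08,85],
  [0.006,0.0015,0.12,-0.17,85],
  [0.006,0.0015,0.12,-0.251,85],
  [0.006,0.0015,0.12,-0.251,85],
  [0.006,0.0015,0.12,-0.251,85],
])

```text
clock: 3.25
ee_pos: [0.5175, 0.1412, 0.1241]
orientation: [[-0.856, -0.517, 0.002], [-0.517, 0.856, 0.001], [-0.002, -0.001, -1.0]]
wrist_force: [-0.1, -0.1, 0.1]
grip_width: 0.0854
finger_force: 0.0
```

```bash
python3 look.py w2 nut_a rim_a;python3 - <<'E'
import cv2
a=cv2.imread("pics/w2.png");b=cv2.resize(a[100:350,130:380],None,fx=2.4,fy=2.4,interpolation=cv2.INTER_CUBIC)
b=cv2.convertScaleAbs(b,alpha=1.6)
for i in range(0,250,20): cv2.putText(b,str(130+i),(int(i*2.4),8),0,.3,(0,255,0));cv2.putText(b,str(100+i),(0,int(i*2.4)+4),0,.3,(0,255,0))
cv2.imwrite("pics/w2c.png",b)
E
```

```text
3.25 [0.5175 0.1412 0.1241] [ 0.1974  0.1199  1.4861  0.0002  1.533  -1.9168] 0.08535238034563562
[[-0.856  -0.517   0.0024]
 [-0.517   0.856   0.0007]
 [-0.0024 -0.0007 -1.    ]]
F [-0.0563 -0.0634  0.0841] T [-0.003   0.0315  0.0034]
nut_a [([252.8, 195.4], 0.96)]
rim_a [([227.1, 211.7], 0.93), ([199.7, 264.7], 0.39)]
```

View pics/w2c.png

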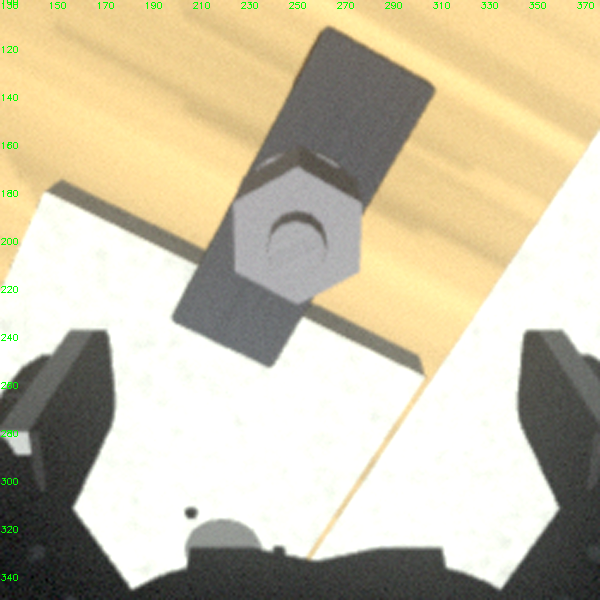

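```bash
python3 - <<'E'
from h import *
np.set_printoptions(precision=4,suppress=True)
w=dict(np.load("pics/w2.npz"));w1=dict(np.load("pics/w1.npz"))
C=np.array([(298,167),(361,203),(359,271),(298,304),(236,271),(233,203)])/2.4+np.array([130,100])
m=C.mean(0);print(m,tri([(w,m),(w1,(262.2,165.5))]))
o=telemetry.get_obs();R=o["orientation"];e=o["ee_pos"]
for z in (.085,.088,.091):
    Q=np.array([atz(w,p,z) for p in C]);n=atz(w,m,z);q=Q[:,:2]-Q[:,:2].mean(0);a=np.degrees(np.arctan2(q[:,1],q[:,0]));print(z,n,np.hypot(*q.T).mean(),a, (a%60).mean(),R.T@(n-e))
print(proj(w,e),w["cx"])
E
```

```text
[253.9583 198.5417] (array([0.5195, 0.1364, 0.0844]), [9.892611607188144e-05, 9.892611607186235e-05])
0.085 [0.5194 0.1363 0.085 ] 0.0230612319880515 [-149.6196  151.1403   91.0923   31.1734  -28.8713  -88.5356] 31.063261275377204 [ 0.0011 -0.0045  0.0392]
0.088 [0.5184 0.1358 0.088 ] 0.022731107656063107 [-149.6196  151.1403   91.0923   31.1734  -28.8713  -88.5356] 31.06326127537713 [ 0.0021 -0.0045  0.0362]
0.091 [0.5175 0.1353 0.091 ] 0.022400983324074752 [-149.6196  151.1403   91.0923   31.1734  -28.8713  -88.5356] 31.0632612753771 [ 0.0032 -0.0044  0.0332]
[259.6084 220.8994] 261.29650393684574
```

>>> carry_out([
  [0.002,-0.0056,0.0,0,85],
  [0.002,-0.0056,0.04,0,85],
  [0.002,-0.0056,0.079,0,85],
  [0.002,-0.0056,0.079,0,70],
  [0.002,-0.0056,0.079,0,50],
  [0.002,-0.0056,0.079,0,44],
  [0.002,-0.0056,0.079,0,44],
], grip_force=30)

```text
clock: 4.1
ee_pos: [0.5194, 0.1357, 0.0616]
orientation: [[-0.855, -0.519, 0.003], [-0.519, 0.855, 0.001], [-0.003, -0.001, -1.0]]
wrist_force: [-0.3, -0.7, 0.7]
grip_width: 0.0444
finger_force: 0.0
```

>>> carry_out([
  [0,0,0,0,36],
  [0,0,0,0,36],
  [0,0,0,0,36],
  [0,0,0,0,36],
])

```text
clock: 4.5
ee_pos: [0.5182, 0.1355, 0.0596]
orientation: [[-0.855, -0.519, 0.0], [-0.519, 0.855, 0.0], [-0.0, -0.0, -1.0]]
wrist_force: [-0.1, -0.4, -0.6]
grip_width: 0.0357
finger_force: 0.0
```

```bash
python3 look.py w3
```

```text
4.5 [0.5182 0.1355 0.0596] [ 0.1868  0.1765  1.5571  0.0001  1.4078 -1.9293] 0.03570801282915179
[[-0.855  -0.5187  0.0001]
 [-0.5187  0.855   0.0001]
 [-0.0002 -0.     -1.    ]]
F [-0.0989 -0.3883 -0.5739] T [ 0.0355  0.0044 -0.0124]
```

```bash
python3 - <<'E'
import cv2
a=cv2.imread("pics/w3.png");b=cv2.resize(a[130:340,130:380],None,fx=2.4,fy=2.4,interpolation=cv2.INTER_CUBIC)
b=cv2.convertScaleAbs(b,alpha=1.8)
cv2.imwrite("pics/w3c.png",b)
E
```

```text
(no output)
```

View pics/w3c.png

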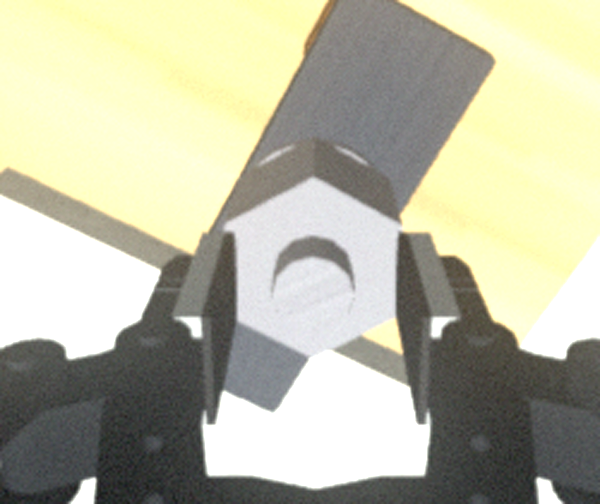

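>>> carry_out([
  [0,0,0,0,25],
  [0,0,0,0,25],
  [0,0,0,0,25],
])

```text
clock: 4.85
ee_pos: [0.5182, 0.1355, 0.0595]
orientation: [[-0.855, -0.519, -0.0], [-0.519, 0.855, 0.0], [-0.0, 0.0, -1.0]]
wrist_force: [0.6, -0.7, 0.3]
grip_width: 0.0253
finger_force: 0.0
```

```bash
python3 look.py w4; python3 - <<'E'
import cv2
a=cv2.imread("pics/w4.png");b=cv2.resize(a[130:340,130:380],None,fx=2.4,fy=2.4,interpolation=cv2.INTER_CUBIC)
b=cv2.convertScaleAbs(b,alpha=1.8)
cv2.imwrite("pics/w4c.png",b)
E
```

```text
4.85 [0.5182 0.1355 0.0595] [ 0.1867  0.1767  1.5571  0.0001  1.4078 -1.9293] 0.02530416232461269
[[-0.855  -0.5186 -0.    ]
 [-0.5186  0.855   0.0001]
 [-0.      0.0001 -1.    ]]
F [ 0.5659 -0.6597  0.3155] T [-0.0179 -0.0217 -0.0235]
```

View pics/w4c.png

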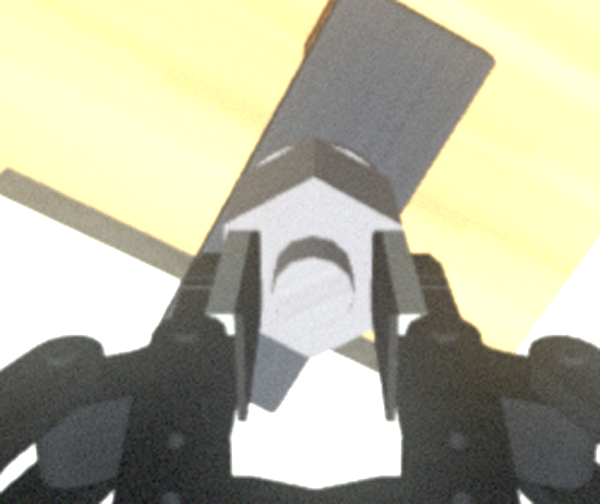

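>>> carry_out([
  [0,0,-0.004,0,58],
  [0,0,-0.004,0,58],
  [0,0,0.01,0,58],
  [0,0,0.02,0,58],
  [0,0,0.03,0,58],
  [0,0,0.03,0,58],
])

```text
clock: 5.5
ee_pos: [0.517, 0.1353, 0.0334]
orientation: [[-0.855, -0.519, -0.003], [-0.519, 0.855, -0.001], [0.003, 0.001, -1.0]]
wrist_force: [-0.5, -0.6, -0.3]
grip_width: 0.0581
finger_force: 0.0
```

>>> carry_out([
  [0,0,0,0,46],
  [0,0,0,0,46],
  [0,0,0,0,38],
  [0,0,0,0,34],
  [0,0,0,0,34],
])

```text
clock: 6.0
ee_pos: [0.5188, 0.1352, 0.0362]
orientation: [[-0.855, -0.518, 0.002], [-0.518, 0.855, -0.0], [-0.001, -0.001, -1.0]]
wrist_force: [0.1, -2.2, 3.4]
grip_width: 0.0394
finger_force: 30.9
```

```bash
python3 look.py w5
```

```text
6.0 [0.5188 0.1352 0.0362] [ 0.1863  0.203   1.5769 -0.0006  1.3603 -1.9293] 0.03944649208522735
[[-0.8552 -0.5183  0.0015]
 [-0.5183  0.8552 -0.0003]
 [-0.0012 -0.0011 -1.    ]]
F [ 0.1209 -2.2291  3.3861] T [-0.5719 -0.0994 -0.0955]
```

>>> carry_out([
  [0,0,0.0003,0.09,34],
  [0,0,0.0006,0.18,34],
  [0,0,0.0009,0.27,34],
  [0,0,0.0012,0.36,34],
  [0,0,0.0015,0.45,34],
  [0,0,0.0018,0.54,34],
  [0,0,0.0021,0.63,34],
  [0,0,0.0024,0.72,34],
  [0,0,0.0027,0.81,34],
  [0,0,0.003,0.9,34],
  [0,0,0.003,0.9,34],
  [0,0,0.003,0.9,34],
])

```text
clock: 7.25
ee_pos: [0.5191, 0.1364, 0.0339]
orientation: [[-0.649, 0.761, 0.002], [0.761, 0.649, 0.002], [-0.0, 0.003, -1.0]]
wrist_force: [4.1, 4.9, 4.4]
grip_width: 0.0398
finger_force: 31.0
```

```bash
python3 look.py w6
```

```text
7.25 [0.5191 0.1364 0.0339] [ 0.1874  0.2059  1.5783  0.0015  1.3545 -0.5193] 0.039828419960040835
[[-0.649   0.7608  0.0025]
 [ 0.7608  0.649   0.0019]
 [-0.0002  0.0032 -1.    ]]
F [4.1412 4.9192 4.3888] T [ 0.7221 -0.6257 -0.2019]
```

>>> carry_out([
  [0,0,0.0003,0.08,34],
  [0,0,0.0006,0.16,34],
  [0,0,0.0008,0.24,34],
  [0,0,0.0008,0.24,34],
])

```text
clock: 7.7
ee_pos: [0.5194, 0.1366, 0.0334]
orientation: [[-0.32, 0.947, 0.003], [0.947, 0.32, 0.002], [0.001, 0.004, -1.0]]
wrist_force: [4.6, 4.9, 4.2]
grip_width: 0.0395
finger_force: 31.0
```

```bash
python3 look.py w7
```

```text
7.7 [0.5194 0.1366 0.0334] [ 0.1875  0.2068  1.5786  0.0016  1.3524 -0.1385] 0.039504759486252185
[[-0.32    0.9474  0.0035]
 [ 0.9474  0.3199  0.0022]
 [ 0.001   0.004  -1.    ]]
F [4.587  4.9412 4.2414] T [ 0.8592 -0.9236 -0.0747]
```

>>> carry_out([
  [0,0,0.0001,0.05,34],
  [0,0,0.0001,0.05,34],
])

```text
clock: 7.95
ee_pos: [0.5195, 0.1366, 0.0333]
orientation: [[-0.246, 0.969, 0.004], [0.969, 0.246, 0.002], [0.001, 0.004, -1.0]]
wrist_force: [5.1, 4.8, 4.0]
grip_width: 0.0394
finger_force: 30.9
```

```bash
python3 look.py w8
```

```text
7.95 [0.5195 0.1366 0.0333] [ 0.1875  0.2069  1.5786  0.0016  1.3522 -0.0615] 0.03944159098245142
[[-0.2461  0.9692  0.0036]
 [ 0.9692  0.2461  0.0022]
 [ 0.0013  0.004  -1.    ]]
F [5.126  4.7546 3.9757] T [ 0.861  -0.9755 -0.0471]
```

>>> carry_out([
  [0,0,0.0001,0.05,34],
  [0,0,0.0001,0.05,34],
])

```text
clock: 8.2
ee_pos: [0.5195, 0.1366, 0.0332]
orientation: [[-0.17, 0.986, 0.004], [0.986, 0.17, 0.002], [0.002, 0.004, -1.0]]
wrist_force: [5.1, 5.3, 2.4]
grip_width: 0.0394
finger_force: 30.9
```

```bash
python3 look.py w9
```

```text
8.2 [0.5195 0.1366 0.0332] [0.1875 0.207  1.5786 0.0015 1.3518 0.0168] 0.03935135827368239
[[-0.1695  0.9855  0.0038]
 [ 0.9855  0.1695  0.0022]
 [ 0.0016  0.0041 -1.    ]]
F [5.1222 5.3178 2.4488] T [ 0.8364 -1.0875  0.0575]
```

>>> carry_out([
  [0,0,0,0.03,34],
  [0,0,0,0.03,34],
])

```text
clock: 8.45
ee_pos: [0.5196, 0.1366, 0.0332]
orientation: [[-0.125, 0.992, 0.004], [0.992, 0.125, 0.002], [0.001, 0.004, -1.0]]
wrist_force: [6.2, 4.4, 2.3]
grip_width: 0.0392
finger_force: 30.7
```

```bash
python3 look.py w10
```

```text
8.45 [0.5196 0.1366 0.0332] [0.1877 0.2071 1.5786 0.0011 1.3517 0.0622] 0.039211847465576
[[-0.1249  0.9922  0.004 ]
 [ 0.9922  0.1249  0.0019]
 [ 0.0014  0.0042 -1.    ]]
F [6.1944 4.4223 2.2534] T [ 0.7793 -1.1101  0.6548]
```

>>> carry_out([
  [0,0,0,0,60],
  [0,0,0,0,60],
  [0,0,0,0,60],
  [0,0,-0.06,0,60],
  [0,0,-0.12,0,60],
  [0,0,-0.16,0,60],
  [0,0,-0.16,0,60],
])

```text
clock: 9.2
ee_pos: [0.5204, 0.1358, 0.166]
orientation: [[-0.121, 0.993, 0.009], [0.993, 0.121, 0.002], [0.001, 0.009, -1.0]]
wrist_force: [1.0, -0.0, 0.5]
grip_width: 0.06
finger_force: 0.0
```

>>> carry_out([
  [-0.637,-0.112,0,1,60],
  [-0.637,-0.112,0,1,60],
  [-0.637,-0.112,0,1,60],
  [-0.637,-0.112,0,1,60],
  [-0.637,-0.112,0,1,60],
  [-0.637,-0.112,0,1,60],
  [-0.637,-0.112,0,1,60],
  [-0.637,-0.112,0,1,60],
  [-0.637,-0.112,0,1,60],
  [-0.637,-0.112,0,1,60],
  [-0.637,-0.112,0,1,60],
  [-0.637,-0.112,0,1,60],
])

```text
clock: 10.4
ee_pos: [0.4892, -0.3833, 0.1579]
orientation: [[0.993, 0.117, -0.003], [0.117, -0.993, 0.002], [-0.003, -0.002, -1.0]]
wrist_force: [0.3, 0.9, 0.9]
grip_width: 0.0598
finger_force: 0.0
```

>>> carry_out([
  [0,0,0,0.1,60],
  [0,0,0,0.2,60],
  [0,0,0,0.2,60],
])

```text
clock: 10.7
ee_pos: [0.4909, -0.3798, 0.1594]
orientation: [[0.982, -0.191, -0.001], [-0.191, -0.982, 0.001], [-0.001, -0.001, -1.0]]
wrist_force: [-0.8, 0.4, -0.7]
grip_width: 0.06
finger_force: 0.0
```

```bash
python3 look.py w11 wrench jaw mat; python3 - <<'E'
from h import *
import cv2
m=nets.masks_of("wrist","wrench")
for d in m[:2]: print(d["confidence"],d["extent"])
np.save("pics/w11m.npy",m[0]["mask"])
E
```

```text
10.7 [ 0.4909 -0.3798  0.1594] [-0.7182  0.3398  1.16    0.0003  1.6436  1.0446] 0.060001243328468123
[[ 0.9816 -0.1908 -0.0012]
 [-0.1908 -0.9816  0.0015]
 [-0.0015 -0.0012 -1.    ]]
F [-0.7605  0.3769 -0.7274] T [-0.0468 -0.0106  0.041 ]
wrench [([259.8, 161.9], 0.77)]
jaw [([261.6, 163.7], 0.62)]
mat [([240.0, 157.4], 0.61)]
0.71 [260.4, 133.1, 69.7, 190.1]
```

View pics/w11.png

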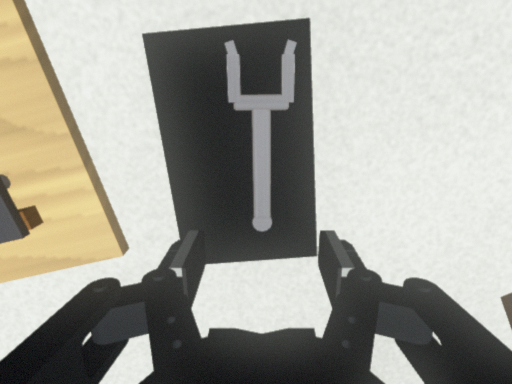

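```bash
python3 - <<'E'
from h import *
np.set_printoptions(precision=4,suppress=True)
w=dict(np.load("pics/w11.npz"));m=np.load("pics/w11m.npy")
r=np.arange(118,215);c=np.array([np.nonzero(m[i])[0].mean() for i in r])
A=np.polyfit(r,c,1);rows=np.nonzero(m.any(1))[0];print(A,rows.min(),rows.max())
e=atz(w,(np.polyval(A,rows.max()+.5),rows.max()+.5),.018);tp=atz(w,(np.polyval(A,rows.min()),rows.min()),.018)
u=tp-e;print("len",np.linalg.norm(u),np.degrees(np.arctan2(u[1],u[0])));u/=np.linalg.norm(u)
# side-by-side handle width
print("width px",np.mean([m[i].sum() for i in r]), np.linalg.norm(atz(w,(250,165),.018)-atz(w,(269,165),.018)))
org=e+.08*u;org2=tp-.124*u;print(org,org2)
o=telemetry.get_obs();R=o["orientation"]
print("tool shift",R.T@((org+org2)/2-o["ee_pos"]))
t=camera_model("top");print(atz(t,(397,175),.004),"mat;", proj(t,(*org[:2],.018)))
mm=[atz(w,p,.004) for p in ((144,34),(309,19),(316,256),(183,264))];print(mm,np.mean(mm,0))
E
```

```text
[  0.0084 260.1545] 40 230
len 0.2030828809249649 -10.45354628953887
width px 17.855670103092784 0.020818922930002724
[ 0.4936 -0.3808  0.018 ] [ 0.4927 -0.3806  0.018 ]
tool shift [ 0.0022 -0.0004  0.1421]
[ 0.5023 -0.3566  0.004 ] mat; [406.9577 177.328 ]
[array([ 0.6445, -0.2894,  0.004 ]), array([ 0.6263, -0.4544,  0.004 ]), array([ 0.3604, -0.4253,  0.004 ]), array([ 0.3812, -0.257 ,  0.004 ])] [ 0.5031 -0.3565  0.004 ]
```

>>> carry_out([
  [0.0027,-0.0005,0.06,-0.006,32],
  [0.0027,-0.0005,0.12,-0.006,32],
  [0.0027,-0.0005,0.18,-0.006,32],
  [0.0027,-0.0005,0.21,-0.006,32],
  [0.0027,-0.0005,0.219,-0.006,32],
  [0.0027,-0.0005,0.219,-0.006,32],
])

```text
clock: 11.55
ee_pos: [0.4929, -0.3809, -0.0153]
orientation: [[0.983, -0.181, -0.001], [-0.181, -0.983, 0.001], [-0.001, -0.001, -1.0]]
wrist_force: [0.3, -0.8, -0.0]
grip_width: 0.0318
finger_force: 0.0
```

>>> carry_out([
  [0,0,0.0025,0,32],
  [0,0,0.005,0,32],
  [0,0,0.005,0,32],
])

```text
clock: 11.85
ee_pos: [0.4937, -0.3817, -0.0177]
orientation: [[0.983, -0.182, 0.002], [-0.182, -0.983, -0.001], [0.002, 0.001, -1.0]]
wrist_force: [-0.4, -0.0, -1.0]
grip_width: 0.0319
finger_force: 0.0
```

```bash
python3 look.py w12
```

```text
11.85 [ 0.4937 -0.3817 -0.0177] [-0.7174  0.4955  1.3251  0.0001  1.319   1.0367] 0.0318702470625353
[[ 0.9832 -0.1823  0.0016]
 [-0.1823 -0.9832 -0.0013]
 [ 0.0018  0.001  -1.    ]]
F [-0.4479 -0.0397 -0.9594] T [-0.0554  0.0064 -0.0187]
```

View pics/w12.png

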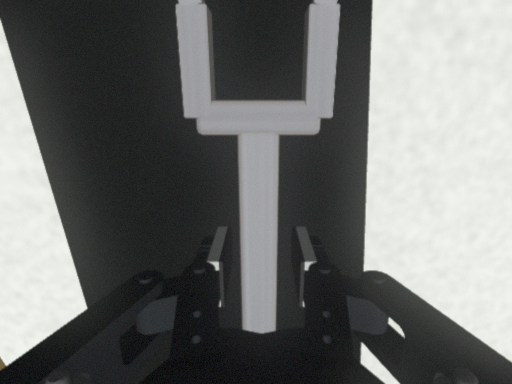

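```bash
python3 - <<'E'
import cv2
for n,rs in (("w12",(232,240,250,260,270)),("w5",(228,236,246,256,262))):
    g=cv2.cvtColor(cv2.imread(f"pics/{n}.png"),cv2.COLOR_BGR2GRAY)
    for r in rs: print(n,r,"L",g[r,200:244].tolist(),"R",g[r,274:322].tolist())
E
```

```text
w12 232 L [39, 40, 36, 42, 33, 38, 40, 39, 43, 41, 42, 41, 41, 45, 44, 49, 63, 71, 71, 75, 73, 76, 74, 71, 75, 69, 52, 37, 37, 42, 39, 36, 45, 47, 48, 52, 51, 48, 53, 74, 114, 140, 147, 153] R [159, 161, 147, 112, 61, 54, 50, 53, 49, 53, 51, 51, 53, 50, 47, 48, 49, 45, 39, 37, 39, 40, 42, 60, 74, 76, 75, 73, 75, 76, 74, 70, 71, 57, 45, 45, 38, 41, 41, 43, 46, 36, 43, 40, 44, 44, 45, 43]
w12 240 L [38, 34, 27, 26, 31, 32, 30, 26, 30, 28, 23, 30, 28, 51, 75, 73, 75, 70, 75, 72, 73, 72, 76, 67, 50, 33, 37, 36, 36, 39, 43, 39, 45, 49, 49, 48, 46, 49, 51, 71, 108, 139, 147, 153] R [161, 156, 145, 106, 60, 54, 55, 50, 48, 50, 52, 48, 48, 45, 52, 46, 48, 41, 38, 33, 36, 37, 37, 30, 42, 58, 75, 73, 77, 77, 75, 76, 72, 74, 75, 67, 48, 37, 35, 34, 32, 25, 36, 32, 34, 35, 36, 40]
w12 250 L [34, 31, 35, 37, 37, 33, 40, 44, 41, 46, 64, 72, 72, 73, 73, 75, 74, 74, 71, 74, 72, 59, 37, 36, 37, 37, 38, 35, 38, 35, 36, 39, 44, 46, 48, 49, 51, 51, 53, 59, 92, 131, 145, 153] R [158, 156, 137, 90, 57, 54, 50, 48, 49, 48, 50, 53, 49, 46, 50, 50, 50, 42, 44, 38, 39, 34, 32, 35, 35, 32, 37, 42, 60, 72, 75, 
[... 2287 characters left out ...]
, 131, 129, 131, 129, 130, 129] R [68, 83, 109, 126, 132, 130, 132, 132, 130, 131, 129, 131, 130, 128, 131, 134, 132, 131, 131, 135, 133, 132, 132, 131, 132, 130, 131, 131, 133, 121, 74, 46, 41, 42, 40, 43, 40, 42, 59, 73, 72, 70, 71, 72, 73, 70, 69, 67]
w5 262 L [104, 110, 114, 111, 108, 109, 108, 105, 100, 77, 54, 50, 49, 40, 41, 41, 41, 39, 46, 83, 125, 130, 128, 132, 131, 129, 130, 132, 130, 130, 130, 129, 131, 132, 129, 132, 130, 129, 130, 132, 130, 131, 126, 106] R [64, 64, 62, 59, 76, 104, 129, 130, 131, 131, 129, 133, 133, 129, 131, 131, 131, 130, 132, 131, 131, 132, 133, 130, 131, 133, 133, 133, 129, 119, 67, 45, 44, 35, 35, 38, 41, 48, 48, 57, 84, 105, 107, 108, 107, 107, 107, 108]
```

>>> carry_out([
  [0,0,0.002,0,32],
  [0,0,0.004,0,32],
  [0,0,0.004,0,32],
  [0,0,0.004,0,14],
  [0,0,0.004,0,14],
  [0,0,0.004,0,14],
  [0,0,0.004,0,14],
], grip_force=90)

```text
clock: 12.6
ee_pos: [0.4932, -0.3812, -0.0218]
orientation: [[0.983, -0.182, 0.0], [-0.182, -0.983, -0.0], [0.0, -0.0, -1.0]]
wrist_force: [-1.3, 1.6, 3.2]
grip_width: 0.0173
finger_force: 89.5
```

>>> carry_out([
  [0,0,-0.02,0,14],
  [0,0,-0.04,0,14],
  [0,0,-0.04,0,14],
])

```text
clock: 12.9
ee_pos: [0.4946, -0.3826, 0.0136]
orientation: [[0.983, -0.183, 0.004], [-0.183, -0.983, -0.004], [0.005, 0.003, -1.0]]
wrist_force: [0.7, -0.1, -3.6]
grip_width: 0.0168
finger_force: 88.8
```

```bash
python3 look.py w13 jaw; python3 - <<'E'
from h import *
m=nets.masks_of("wrist","wrench")
print(m[0]["confidence"],m[0]["extent"])
np.save("pics/w13m.npy",m[0]["mask"])
E
```

```text
12.9 [ 0.4946 -0.3826  0.0136] [-0.7174  0.4586  1.307   0.      1.3702  1.0369] 0.01680439436591909
[[ 0.9832 -0.1825  0.0044]
 [-0.1825 -0.9832 -0.0038]
 [ 0.005   0.003  -1.    ]]
F [ 0.6774 -0.1149 -3.6225] T [0.0162 0.0343 0.0156]
jaw []
0.84 [260.5, 165.2, 173.7, 330.5]
```

```bash
cat > jawfit.py <<'E'
import sys
from h import *
np.set_printoptions(precision=4,suppress=True)
n=sys.argv[1]
w=dict(np.load(f"pics/{n}.npz"));m=np.load(f"pics/{n}m.npy")
rows=np.nonzero(m.any(1))[0]
for r in range(rows.min(),rows.max(),12):
    c=np.nonzero(np.diff(np.r_[0,m[r].astype(int),0]))[0];print(r,c.tolist())
E
python3 jawfit.py w13
```

```text
0 [176, 209, 313, 347]
12 [177, 213, 308, 346]
24 [178, 214, 309, 345]
36 [179, 214, 308, 344]
48 [179, 215, 308, 343]
60 [180, 216, 307, 342]
72 [181, 216, 307, 342]
84 [182, 217, 306, 341]
96 [183, 218, 306, 340]
108 [184, 339]
120 [196, 326]
132 [200, 323]
144 [240, 283]
156 [240, 283]
168 [241, 283]
180 [241, 283]
192 [241, 282]
204 [241, 282]
216 [242, 282]
228 [242, 281]
240 [244, 279]
252 [245, 279]
264 [246, 279]
276 [245, 279]
288 [244, 280]
300 [244, 279]
312 [244, 280]
324 [245, 280]
```

>>> carry_out([
  [0,0,-0.06,0,14],
  [0,0,-0.12,0,14],
  [-0.0265,-0.0565,-0.1325,-0.08,14],
  [-0.2265,-0.491,-0.1325,-0.53,14],
  [-0.2265,-0.491,-0.1325,-0.53,14],
  [-0.2265,-0.491,-0.1325,-0.53,14],
  [-0.2265,-0.491,-0.1325,-0.53,14],
  [-0.2265,-0.491,-0.1325,-0.53,14],
  [-0.2265,-0.491,-0.1325,-0.53,14],
  [-0.2265,-0.491,-0.1325,-0.53,14],
  [-0.2265,-0.491,-0.1325,-0.53,14],
  [-0.2265,-0.491,-0.1325,-0.53,14],
])

```text
clock: 14.25
ee_pos: [0.3853, 0.0412, 0.1154]
orientation: [[0.794, 0.608, -0.001], [0.608, -0.794, 0.001], [0.0, -0.001, -1.0]]
wrist_force: [-0.4, -1.0, -4.0]
grip_width: 0.0173
finger_force: 89.8
```

>>> carry_out([
  [0,0,0,0,14],
  [0,0,0,0,14],
  [0,0,0,0,14],
  [0,0,0,0,14],
])

```text
clock: 14.65
ee_pos: [0.3868, 0.0372, 0.1157]
orientation: [[0.798, 0.603, -0.0], [0.603, -0.798, -0.0], [-0.0, -0.0, -1.0]]
wrist_force: [0.5, -0.7, -4.2]
grip_width: 0.0174
finger_force: 89.8
```

```bash
cat > mask.py <<'E'
import sys
from h import *
np.save(f"pics/{sys.argv[1]}m.npy",nets.masks_of("wrist","wrench")[0]["mask"])
E
python3 look.py w14 nut_a jaw; python3 mask.py w14; python3 jawfit.py w14
```

```text
14.65 [0.3868 0.0372 0.1157] [ 0.0009 -0.3069  1.9017 -0.0001  1.5472  0.9245] 0.017393341217241662
[[ 0.7978  0.603  -0.0003]
 [ 0.603  -0.7978 -0.0001]
 [-0.0003 -0.0002 -1.    ]]
F [ 0.4664 -0.7206 -4.2063] T [-0.0023  0.0532 -0.025 ]
nut_a []
jaw [([260.8, 239.8], 0.68)]
0 [176, 208, 314, 347]
12 [177, 212, 309, 346]
24 [178, 213, 309, 344]
36 [179, 214, 308, 344]
48 [180, 215, 309, 342]
60 [181, 215, 307, 342]
72 [181, 215, 308, 341]
84 [183, 217, 307, 340]
96 [183, 217, 306, 340]
108 [184, 339]
120 [198, 325]
132 [202, 320]
144 [240, 282]
156 [241, 282]
168 [241, 282]
180 [241, 283]
192 [242, 281]
204 [243, 281]
216 [243, 282]
228 [243, 281]
240 [245, 279]
252 [245, 278]
264 [245, 278]
276 [245, 279]
288 [244, 280]
300 [245, 279]
312 [244, 279]
324 [246, 280]
```

>>> carry_out([
  [0,0.001,0.05,0,14],
  [0,0.001,0.09,0,14],
  [0,0.001,0.0988,0,14],
  [0.01,0.001,0.0988,0,14],
  [0.02,0.001,0.0988,0,14],
  [0.03,0.001,0.0988,0,14],
  [0.03,0.001,0.0988,0,14],
  [0.03,0.001,0.0988,0,14],
])

```text
clock: 15.65
ee_pos: [0.4067, 0.0522, 0.0375]
orientation: [[0.796, 0.605, 0.001], [0.605, -0.796, 0.0], [0.001, 0.0, -1.0]]
wrist_force: [-0.2, -0.2, -3.9]
grip_width: 0.0172
finger_force: 89.8
```

>>> carry_out([
  [0.005,0,0,0,14],
  [0.01,0,0,0,14],
  [0.015,0,0,0,14],
  [0.02,0,0,0,14],
  [0.02,0,0,0,14],
])

```text
clock: 16.15
ee_pos: [0.4192, 0.0618, 0.0368]
orientation: [[0.797, 0.605, -0.0], [0.605, -0.797, -0.0], [-0.0, -0.0, -1.0]]
wrist_force: [0.2, 0.4, -4.4]
grip_width: 0.0175
finger_force: 89.8
```

```bash
python3 look.py w15 nut_a jaw; python3 mask.py w15; python3 jawfit.py w15 | head -6
```

```text
16.15 [0.4192 0.0618 0.0368] [ 0.0591 -0.111   1.9005 -0.      1.3522  0.9808] 0.017471538092783987
[[ 0.7966  0.6045 -0.0001]
 [ 0.6045 -0.7966 -0.    ]
 [-0.0001 -0.0001 -1.    ]]
F [ 0.1674  0.364  -4.418 ] T [-0.0487 -0.0105 -0.0244]
nut_a []
jaw []
0 [176, 208, 314, 347]
12 [177, 214, 309, 346]
24 [178, 214, 309, 345]
36 [179, 215, 308, 344]
48 [180, 215, 308, 344]
60 [181, 216, 307, 343]
```

>>> carry_out([
  [0.004,0.0008,0,0,14],
  [0.008,0.0008,0,0,14],
  [0.012,0.0008,0,0,14],
  [0.015,0.0008,0,0,14],
  [0.015,0.0008,0,0,14],
])

```text
clock: 16.85
ee_pos: [0.4276, 0.0665, 0.0361]
orientation: [[0.798, 0.603, -0.005], [0.603, -0.798, -0.004], [-0.006, 0.0, -1.0]]
wrist_force: [-8.9, -10.3, -0.9]
grip_width: 0.0175
finger_force: 90.3
```

```bash
python3 look.py w16 nut_a;  python3 - <<'E'
import cv2
a=cv2.imread("pics/w16.png");b=cv2.resize(a[0:140,160:360],None,fx=3.5,fy=3.5,interpolation=cv2.INTER_CUBIC)
b=cv2.convertScaleAbs(b,alpha=1.5)
cv2.imwrite("pics/w16c.png",b)
E
```

```text
16.85 [0.4276 0.0665 0.0361] [ 0.0716 -0.0787  1.8721 -0.0037  1.353   0.9958] 0.01750815888723874
[[ 0.7977  0.6031 -0.0045]
 [ 0.603  -0.7977 -0.0039]
 [-0.006   0.0004 -1.    ]]
F [ -8.8833 -10.3174  -0.9357] T [-1.6679  1.0999 -0.5461]
nut_a []
```

View pics/w16c.png

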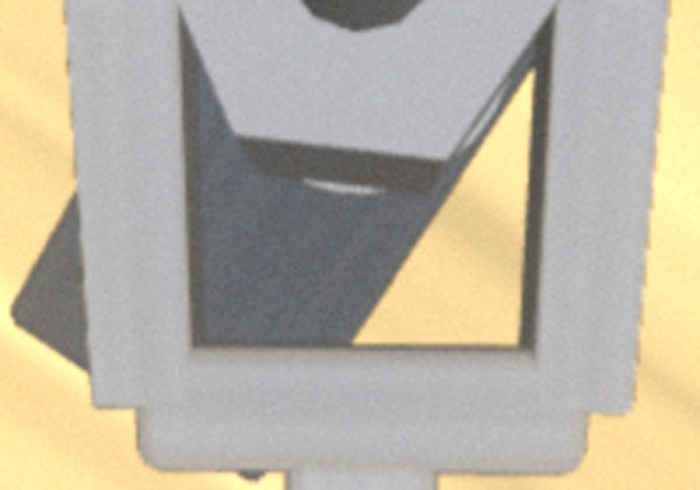

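```bash
python3 - <<'E'
from h import *
np.set_printoptions(precision=4,suppress=True)
w=dict(np.load("pics/w16.npz"))
P=[np.array(p)/3.5+[160,0] for p in ((180,10),(238,138),(450,162),(553,2))]
Q=[atz(w,p,.085)[:2] for p in P];print(Q)
for a,b in zip(Q,Q[1:]):
    d=b-a;print(np.hypot(*d),np.degrees(np.arctan2(d[1],d[0])), (np.degrees(np.arctan2(d[1],d[0]))-90)%60)
t=np.degrees(np.arctan2(*(Q[2]-Q[1])[::-1]));n=np.radians(t+90);c=(Q[1]+Q[2])/2
for s in (1,-1): print("centre",c+s*.02*np.array([np.cos(n),np.sin(n)]))
s=[np.array(p)/3.5+[160,0] for p in ((352,345),(190,350),(535,350))];o=telemetry.get_obs()
for zz in (.0765,.0625):print([o["orientation"].T@(atz(w,p,zz)-o["ee_pos"]) for p in s])
E
```

```text
[array([0.5021, 0.1463]), array([0.4959, 0.1345]), array([0.5078, 0.1149]), array([0.5261, 0.1158])]
0.013279511853022362 -117.85844991147802 32.14155008852197
0.022976683137084113 -58.710816326110994 31.289183673889
0.018270815748866045 2.9953349552391813 32.99533495523919
centre [0.519  0.1351]
centre [0.4848 0.1143]
[array([ 0.0739, -0.0008, -0.0408]), array([ 0.0732, -0.0206, -0.0408]), array([ 0.0733,  0.0215, -0.0408])]
[array([ 0.0737, -0.0008, -0.0268]), array([ 0.073 , -0.0227, -0.0268]), array([ 0.0731,  0.0239, -0.0268])]
```

>>> carry_out([
  [-0.01,0,0,0,14],
  [-0.03,0,0,0,14],
  [-0.07,0,0,0,14],
  [-0.07,0,-0.05,0,14],
  [-0.07,0,-0.1,0,14],
  [-0.07,0,-0.1,0,14],
])

```text
clock: 17.55
ee_pos: [0.3876, 0.0346, 0.1227]
orientation: [[0.797, 0.604, 0.012], [0.604, -0.797, 0.001], [0.01, 0.007, -1.0]]
wrist_force: [0.6, 0.7, -3.9]
grip_width: 0.0173
finger_force: 90.0
```

```bash
python3 - <<'E'
from h import *
np.set_printoptions(precision=4,suppress=True)
o=telemetry.get_obs();print(o["clock"],o["ee_pos"],o["wrist_force"],shift((.4932,-.3812,.12)),o["orientation"][:2,0])
c=camera_model("top");im=snapshot("top")
import cv2
m=nets.masks_of("top","wrench");print([(d["confidence"],d["extent"]) for d in m[:2]])
for l in("rim_a","nut_a"):print([(np.round(d["point"],1).tolist(),d["confidence"],atz(c,d["point"],.085)) for d in nets.place_of("top",l)[:2]])
E
```

```text
17.55 [0.3876 0.0346 0.1227] [ 0.5938  0.737  -3.9272] [-0.2089  0.4938  0.0047] [0.7966 0.6044]
[(0.52, [253.3, 200.8, 60.4, 70.8]), (0.43, [225.1, 125.5, 67.8, 56.1])]
[([313.7, 155.4], 0.67, array([ 0.5459, -0.105 ,  0.085 ])), ([235.7, 169.8], 0.64, array([0.5063, 0.1087, 0.085 ]))]
[([308.1, 158.2], 0.58, array([ 0.5381, -0.0896,  0.085 ])), ([223.1, 162.9], 0.44, array([0.5254, 0.1433, 0.085 ]))]
```

>>> carry_out([
  [-0.02,0.0475,0.004,0.05,14],
  [-0.209,0.494,0.004,0.53,14],
  [-0.209,0.494,0.004,0.53,14],
  [-0.209,0.494,0.004,0.53,14],
  [-0.209,0.494,0.004,0.53,14],
  [-0.209,0.494,0.004,0.53,14],
  [-0.209,0.494,0.004,0.53,14],
  [-0.209,0.494,0.004,0.53,14],
  [-0.209,0.494,0.004,0.53,14],
  [-0.209,0.494,0.004,0.53,14],
  [-0.209,0.494,0.004,0.53,14],
  [-0.209,0.494,0.004,0.53,14],
])

```text
clock: 18.95
ee_pos: [0.4896, -0.3801, 0.1122]
orientation: [[0.983, -0.182, -0.002], [-0.182, -0.983, 0.002], [-0.002, -0.002, -1.0]]
wrist_force: [0.3, -0.5, -4.1]
grip_width: 0.0171
finger_force: 90.2
```

>>> carry_out([
  [0,0,0.06,0,14],
  [0,0,0.12,0,14],
  [0,0,0.16,0,14],
  [0,0,0.165,0,14],
  [0,0,0.165,0,14],
])

```text
clock: 19.45
ee_pos: [0.4901, -0.3805, -0.0179]
orientation: [[0.983, -0.181, -0.0], [-0.181, -0.983, 0.001], [-0.0, -0.0, -1.0]]
wrist_force: [-0.1, 0.3, -3.2]
grip_width: 0.0176
finger_force: 95.7
```

>>> carry_out([
  [0,0,0.002,0,14],
  [0,0,0.0044,0,14],
  [0,0,0.0044,0,14],
  [0,0,0.0044,0,32],
  [0,0,0.0044,0,32],
  [0,0,0.0044,0,32],
  [0,0,-0.056,0,32],
  [0,0,-0.118,0,60],
  [0,0,-0.17,0,60],
  [0,0,-0.22,0,60],
  [0,0,-0.22,0,60],
])

```text
clock: 20.55
ee_pos: [0.4923, -0.3835, 0.1662]
orientation: [[0.983, -0.183, 0.01], [-0.183, -0.983, -0.009], [0.012, 0.007, -1.0]]
wrist_force: [0.3, -0.5, 0.2]
grip_width: 0.0598
finger_force: 0.0
```

```bash
python3 look.py w17; python3 mask.py w17; sed -e 's/w11/w17/g' > fit.py <<'E'
from h import *
np.set_printoptions(precision=4,suppress=True)
w=dict(np.load("pics/w11.npz"));m=np.load("pics/w11m.npy")
r=np.arange(118,215);c=np.array([np.nonzero(m[i])[0].mean() for i in r])
A=np.polyfit(r,c,1);rows=np.nonzero(m.any(1))[0]
e=atz(w,(np.polyval(A,rows.max()+.5),rows.max()+.5),.018);tp=atz(w,(np.polyval(A,rows.min()),rows.min()),.018)
u=tp-e;print("len",np.linalg.norm(u),np.degrees(np.arctan2(u[1],u[0])));u/=np.linalg.norm(u)
print(e+.08*u,tp-.124*u)
print("nut",shift((.5194,.1361,.16)))
E
python3 fit.py
```

```text
20.55 [ 0.4923 -0.3835  0.1662] [-0.721   0.3331  1.1547  0.0001  1.6402  1.0334] 0.05984662298524731
[[ 0.9831 -0.1826  0.0102]
 [-0.1825 -0.9832 -0.0088]
 [ 0.0117  0.0068 -0.9999]]
F [ 0.3026 -0.506   0.1895] T [ 0.0419 -0.0445  0.0356]
len 0.20395570998096768 -10.687640016417628
[ 0.4905 -0.3821  0.018 ] [ 0.4905 -0.3821  0.018 ]
nut [-0.0825 -0.6431 -0.0023]
```

>>> carry_out([
  [-0.0825,-0.643,-0.002,-0.136,60],
  [-0.0825,-0.643,-0.002,-0.136,60],
  [-0.0825,-0.643,-0.002,-0.136,60],
  [-0.0825,-0.643,-0.002,-0.136,60],
  [-0.0825,-0.643,-0.002,-0.136,60],
  [-0.0825,-0.643,-0.002,-0.136,60],
  [-0.0825,-0.643,-0.002,-0.136,60],
  [-0.0825,-0.643,-0.002,-0.136,60],
  [-0.0825,-0.643,-0.002,-0.136,60],
  [-0.0825,-0.643,-0.002,-0.136,60],
  [-0.0825,-0.643,-0.002,-0.136,60],
  [-0.0825,-0.643,-0.002,-0.136,60],
])

```text
clock: 21.85
ee_pos: [0.5178, 0.1387, 0.1571]
orientation: [[0.999, 0.034, -0.004], [0.034, -0.999, -0.0], [-0.004, 0.0, -1.0]]
wrist_force: [0.2, -0.1, -0.4]
grip_width: 0.06
finger_force: 0.0
```

>>> carry_out([
  [0,0,0,0,60],
  [0,0,0,0,60],
  [0,0,0,0,60],
])

```text
clock: 22.15
ee_pos: [0.5189, 0.1351, 0.159]
orientation: [[1.0, 0.028, -0.0], [0.028, -1.0, -0.0], [-0.0, 0.0, -1.0]]
wrist_force: [-0.6, 0.2, 0.6]
grip_width: 0.0597
finger_force: 0.0
```

```bash
cat > hexa.py <<'E'
import sys,cv2
from h import *
np.set_printoptions(precision=4,suppress=True)
n=sys.argv[1]; z=float(sys.argv[2])
w=dict(np.load(f"pics/{n}.npz"));im=cv2.imread(f"pics/{n}.png");o=telemetry.get_obs()
c0=proj(w,(.5193,.1358,z))
# rectified top view of the plane z: 0.25 mm/px, 80 mm square centred on nut
S=4000;N=320;X0=np.array([.5193,.1358])
src=[];dst=[]
for a,b in((-1,-1),(1,-1),(1,1),(-1,1)):
    src.append(proj(w,(X0[0]+a*.04,X0[1]+b*.04,z)));dst.append((160+a*160,160+b*160))
H=cv2.getPerspectiveTransform(np.float32(src),np.float32(dst));g=cv2.cvtColor(cv2.warpPerspective(im,H,(N,N)),cv2.COLOR_BGR2GRAY).astype(float)
g=cv2.GaussianBlur(g,(0,0),3);gx=cv2.Sobel(g,6,1,0);gy=cv2.Sobel(g,6,0,1)
best=[]
ds=np.linspace(-.009,.009,19)*S
for th in np.arange(0,60,1.):
  for dx in np.arange(-16,17,2):
    for dy in np.arange(-16,17,2):
      s=0
      for k in range(6):
        a=np.radians(th+60*k);nx,ny=np.cos(a),np.sin(a)
        x=(160+dx+nx*80-ny*ds).round().astype(int);y=(160+dy+ny*80+nx*ds).round().astype(int)
        s+=-np.median(gx[y,x]*nx+gy[y,x]*ny)
      best.append((s,th,X0[0]+dx/S,X0[1]+dy/S))
best.sort(reverse=True)
for b in best[:3]: print("score %.1f flat-normal %.1f centre %.4f %.4f"%b, "tool", o["orientation"].T@(np.array([b[2],b[3],z])-o["ee_pos"]), "yaw y",np.degrees(np.arctan2(o["orientation"][1,1],o["orientation"][0,1])))
E
sed -i 's/^ds=/ds=/' hexa.py; python3 hexa.py w2 .086; python3 look.py w18 nut_a rim_a; python3 hexa.py w18 .085
```

```text
score 108.8 flat-normal 0.0 centre 0.5193 0.1353 tool [ 0.0004 -0.0002  0.073 ] yaw y -88.38953290423972
score 105.6 flat-normal 4.0 centre 0.5193 0.1353 tool [ 0.0004 -0.0002  0.073 ] yaw y -88.38953290423972
score 104.9 flat-normal 1.0 centre 0.5193 0.1353 tool [ 0.0004 -0.0002  0.073 ] yaw y -88.38953290423972
22.15 [0.5189 0.1351 0.159 ] [ 0.1858  0.1012  1.4362 -0.0001  1.6048  1.7285] 0.05967287552480154
[[ 0.9996  0.0281 -0.0005]
 [ 0.0281 -0.9996 -0.0002]
 [-0.0005  0.0002 -1.    ]]
F [-0.5792  0.169   0.6398] T [-0.0108 -0.0316 -0.0262]
nut_a [([259.9, 186.9], 0.78), ([48.8, 247.2], 0.46)]
rim_a [([281.3, 198.0], 0.91)]
score 119.3 flat-normal 34.0 centre 0.5193 0.1348 tool [0.0002 0.0008 0.0743] yaw y -88.35198877099776
score 117.9 flat-normal 30.0 centre 0.5193 0.1358 tool [ 0.0003 -0.0002  0.0743] yaw y -88.35198877099776
score 117.8 flat-normal 33.0 centre 0.5193 0.1353 tool [0.0002 0.0003 0.0743] yaw y -88.35198877099776
```

>>> carry_out([
  [0.0003,0.0005,0.05,0,60],
  [0.0003,0.0005,0.1,0,60],
  [0.0003,0.0005,0.14,0,60],
  [0.0003,0.0005,0.156,0,60],
  [0.0003,0.0005,0.156,0,60],
  [0.0003,0.0005,0.156,0,44],
  [0.0003,0.0005,0.156,0,44],
  [0.0003,0.0005,0.156,0,36],
  [0.0003,0.0005,0.156,0,34],
  [0.0003,0.0005,0.156,0,34],
], grip_force=30)

```text
clock: 23.3
ee_pos: [0.5206, 0.1358, 0.0369]
orientation: [[1.0, 0.03, 0.004], [0.03, -1.0, -0.0], [0.004, 0.0, -1.0]]
wrist_force: [-1.5, -2.7, 6.5]
grip_width: 0.0396
finger_force: 30.2
```

>>> carry_out([
  [0,0,0,0.06,34],
  [0,0,0,0.12,34],
  [0,0,0,0.18,34],
  [0,0,0,0.2,34],
  [0,0,0,0.2,34],
])

```text
clock: 23.8
ee_pos: [0.5205, 0.1355, 0.0365]
orientation: [[0.96, -0.281, 0.004], [-0.281, -0.96, -0.001], [0.004, -0.0, -1.0]]
wrist_force: [-0.3, -4.3, 6.3]
grip_width: 0.0393
finger_force: 30.2
```

```bash
python3 look.py w19
```

```text
23.8 [0.5205 0.1355 0.0365] [ 0.1868  0.2056  1.5732 -0.0012  1.3594  2.0425] 0.03932455814617908
[[ 0.9597 -0.2809  0.0036]
 [-0.2809 -0.9597 -0.0005]
 [ 0.0036 -0.0005 -1.    ]]
F [-0.2527 -4.3244  6.3124] T [-0.6668  0.1348 -0.0305]
```

>>> carry_out([
  [0,0,0,0.05,34],
  [0,0,0,0.05,34],
])

```text
clock: 24.05
ee_pos: [0.5205, 0.1355, 0.0364]
orientation: [[0.934, -0.356, 0.003], [-0.356, -0.934, -0.001], [0.003, -0.001, -1.0]]
wrist_force: [-1.0, -5.2, 5.7]
grip_width: 0.0396
finger_force: 30.2
```

```bash
python3 look.py w20
```

```text
24.05 [0.5205 0.1355 0.0364] [ 0.1867  0.2057  1.5733 -0.0013  1.3594  2.1219] 0.03960074399391674
[[ 0.9344 -0.3561  0.0034]
 [-0.3561 -0.9344 -0.0006]
 [ 0.0034 -0.0006 -1.    ]]
F [-0.9679 -5.1857  5.686 ] T [-0.665   0.0529 -0.0244]
```

>>> carry_out([
  [0,0,0,0.02,34],
  [0,0,0,0.02,34],
])

```text
clock: 24.3
ee_pos: [0.5206, 0.1354, 0.0364]
orientation: [[0.924, -0.383, 0.004], [-0.383, -0.924, -0.001], [0.004, -0.001, -1.0]]
wrist_force: [-0.1, -4.0, 4.9]
grip_width: 0.0394
finger_force: 29.8
```

```bash
python3 look.py w21
```

```text
24.3 [0.5206 0.1354 0.0364] [ 0.1868  0.2058  1.5732 -0.0017  1.359   2.151 ] 0.03942219172610538
[[ 0.9237 -0.383   0.0038]
 [-0.383  -0.9238 -0.001 ]
 [ 0.0039 -0.0005 -1.    ]]
F [-0.071  -4.0448  4.9088] T [-0.7987 -0.1074  0.5754]
```

>>> carry_out([
  [0,0,0,-0.012,34],
  [0,0,0,-0.018,34],
  [0,0,0,-0.018,34],
  [0,0,0,-0.018,42],
  [0,0,0,-0.018,46],
  [0,0,0,-0.018,60],
  [0,0,0,-0.018,60],
  [0,0,-0.05,-0.018,60],
  [0,0,-0.1,-0.018,60],
  [0,0,-0.155,-0.018,60],
  [0,0,-0.155,-0.018,60],
  [0,0,-0.155,-0.018,60],
])

```text
clock: 25.55
ee_pos: [0.5197, 0.1362, 0.1595]
orientation: [[0.934, -0.357, 0.002], [-0.357, -0.934, 0.001], [0.002, -0.001, -1.0]]
wrist_force: [0.2, -0.1, -0.7]
grip_width: 0.0604
finger_force: 0.0
```

```bash
python3 look.py w22 nut_a rim_a; python3 hexa.py w22 .084;python3 -c "
from h import *
print(shift((.4900,-.3818,.16)))"
```

```text
25.55 [0.5197 0.1362 0.1595] [0.1875 0.1011 1.4352 0.0002 1.6028 2.1238] 0.060425117262552924
[[ 0.9339 -0.3575  0.0024]
 [-0.3575 -0.9339  0.0007]
 [ 0.002  -0.0015 -1.    ]]
F [ 0.2058 -0.1471 -0.7249] T [0.0112 0.0407 0.0232]
nut_a [([263.6, 184.8], 0.91), ([261.7, 169.2], 0.35)]
rim_a [([281.0, 197.4], 0.97), ([213.8, 55.7], 0.38)]
score 122.7 flat-normal 14.0 centre 0.5188 0.1348 tool [0.001  0.0007 0.0726] yaw y -110.95126347898336
score 122.0 flat-normal 16.0 centre 0.5188 0.1348 tool [0.001  0.0007 0.0726] yaw y -110.95126347898336
score 122.0 flat-normal 15.0 centre 0.5188 0.1348 tool [0.001  0.0007 0.0726] yaw y -110.95126347898336
[ 0.1983  0.617  -0.0038]
```

```bash
cat >> hexa.py <<'E'
d={}
for s,th,*_ in best: d[th]=max(d.get(th,-9e9),s)
t=np.array(sorted(d));v=np.array([d[k] for k in t]);k=np.clip(v-.85*v.max(),0,None)
print("angle",np.degrees(np.angle((k*np.exp(6j*np.radians(t))).sum()))/6%60)
E
for a in "w2 .086" "w18 .085" "w22 .084"; do python3 hexa.py $a|tail -1; done
```

```text
angle 0.9576892591796461
angle 31.43762488513735
angle 11.329151142111158
```

>>> carry_out([
  [0.198,0.617,0,-0.115,60],
  [0.198,0.617,0,-0.115,60],
  [0.198,0.617,0,-0.115,60],
  [0.198,0.617,0,-0.115,60],
  [0.198,0.617,0,-0.115,60],
  [0.198,0.617,0,-0.115,60],
  [0.198,0.617,0,-0.115,60],
  [0.198,0.617,0,-0.115,60],
  [0.198,0.617,0,-0.115,60],
  [0.198,0.617,0,-0.115,60],
  [0.198,0.617,0,-0.115,40],
  [0.198,0.617,0,-0.115,32],
])

```text
clock: 26.9
ee_pos: [0.4889, -0.3841, 0.1558]
orientation: [[0.982, -0.188, -0.003], [-0.188, -0.982, 0.002], [-0.003, -0.002, -1.0]]
wrist_force: [0.3, 0.3, 0.1]
grip_width: 0.0329
finger_force: 0.0
```

>>> carry_out([
  [0,0,0,0,32],
  [0,0,0,0,32],
  [0,0,0,0,32],
])

```text
clock: 27.2
ee_pos: [0.491, -0.3803, 0.1584]
orientation: [[0.983, -0.182, -0.0], [-0.182, -0.983, 0.0], [-0.0, -0.0, -1.0]]
wrist_force: [-0.2, 0.1, 0.0]
grip_width: 0.032
finger_force: 0.0
```

```bash
python3 look.py w23; python3 mask.py w23; sed -i 's/w17/w23/g' fit.py; python3 fit.py; python3 -c "
from h import *
print(telemetry.get_obs()['ee_pos'])"
```

```text
27.2 [ 0.491  -0.3803  0.1584] [-0.7187  0.34    1.1618  0.0002  1.6401  1.0356] 0.032016216279965974
[[ 0.9832 -0.1824 -0.0001]
 [-0.1824 -0.9832  0.0004]
 [-0.0002 -0.0004 -1.    ]]
F [-0.2099  0.0755  0.015 ] T [ 0.0362  0.0207 -0.0403]
len 0.20366751080956366 -10.928927888345433
[ 0.4904 -0.382   0.018 ] [ 0.49   -0.3819  0.018 ]
nut [-0.0831 -0.6416 -0.0017]
[ 0.49095286 -0.3806764   0.15864461]
```

>>> carry_out([
  [-0.0006,0.002,0.06,0.003,32],
  [-0.0006,0.002,0.12,0.003,32],
  [-0.0006,0.002,0.18,0.003,32],
  [-0.0006,0.002,0.215,0.003,32],
  [-0.0006,0.002,0.2255,0.003,32],
  [-0.0006,0.002,0.2255,0.003,32],
  [-0.0006,0.002,0.2255,0.003,32],
  [-0.0006,0.002,0.2255,0.003,14],
  [-0.0006,0.002,0.2255,0.003,14],
  [-0.0006,0.002,0.2255,0.003,14],
  [-0.0006,0.002,0.2255,0.003,14],
], grip_force=90)

```text
clock: 28.4
ee_pos: [0.4909, -0.3835, -0.0198]
orientation: [[0.982, -0.188, 0.003], [-0.188, -0.982, -0.002], [0.003, 0.001, -1.0]]
wrist_force: [-0.4, 1.7, 5.6]
grip_width: 0.017
finger_force: 89.0
```

>>> carry_out([
  [0,0,-0.04,0,14],
  [0,0,-0.1,0,14],
  [0,0,-0.16,0,14],
  [0,0,-0.1775,0,14],
  [0,0,-0.1775,0,14],
  [0,0,-0.1775,0,14],
])

```text
clock: 29.0
ee_pos: [0.4889, -0.3823, 0.1173]
orientation: [[0.982, -0.189, -0.003], [-0.189, -0.982, 0.003], [-0.003, -0.002, -1.0]]
wrist_force: [-0.3, 0.5, -5.8]
grip_width: 0.0172
finger_force: 89.1
```

```bash
python3 look.py w24; python3 mask.py w24; python3 jawfit.py w24; python3 -c "
from h import *
print(shift((.5192-.165*.7513,.1358-.165*.66,.12)))"
```

```text
29.0 [ 0.4889 -0.3823  0.1173] [-0.7232  0.3632  1.2151  0.0001  1.5671  1.0374] 0.017167394378152557
[[ 0.982  -0.1887 -0.0029]
 [-0.1887 -0.982   0.0026]
 [-0.0033 -0.002  -1.    ]]
F [-0.2989  0.5485 -5.7529] T [ 0.0288  0.0524 -0.0201]
0 [179, 210, 314, 344]
12 [178, 215, 308, 345]
24 [178, 216, 308, 344]
36 [180, 215, 307, 343]
48 [180, 216, 306, 342]
60 [182, 216, 305, 342]
72 [182, 217, 305, 340]
84 [184, 217, 305, 339]
96 [185, 219, 304, 338]
108 [186, 338]
120 [198, 326]
132 [200, 324]
144 [240, 284]
156 [240, 284]
168 [240, 283]
180 [240, 282]
192 [241, 282]
204 [241, 283]
216 [242, 283]
228 [243, 281]
240 [245, 279]
252 [246, 279]
264 [246, 278]
276 [245, 279]
288 [244, 280]
300 [244, 281]
312 [245, 281]
324 [245, 280]
[-0.2111 -0.48   -0.0021]
```

>>> carry_out([
  [-0.021,-0.048,-0.0021,-0.08,14],
  [-0.211,-0.48,-0.0021,-0.58,14],
  [-0.211,-0.48,-0.0021,-0.58,14],
  [-0.211,-0.48,-0.0021,-0.58,14],
  [-0.211,-0.48,-0.0021,-0.58,14],
  [-0.211,-0.48,-0.0021,-0.58,14],
  [-0.211,-0.48,-0.0021,-0.58,14],
  [-0.211,-0.48,-0.0021,-0.58,14],
  [-0.211,-0.48,-0.0021,-0.58,14],
  [-0.211,-0.48,-0.0021,-0.58,14],
  [-0.211,-0.48,-0.0021,-0.58,14],
  [-0.211,-0.48,-0.0021,-0.58,14],
])

```text
clock: 30.3
ee_pos: [0.3962, 0.0252, 0.1208]
orientation: [[0.752, 0.66, -0.002], [0.66, -0.752, -0.0], [-0.001, -0.001, -1.0]]
wrist_force: [0.4, 0.1, -4.2]
grip_width: 0.0171
finger_force: 89.5
```

>>> carry_out([
  [0,0,0.06,0,14],
  [0,0,0.1,0,14],
  [0,0,0.1035,0,14],
  [0,0,0.1035,0,14],
  [0,0,0.1035,0,14],
])

```text
clock: 30.8
ee_pos: [0.398, 0.0254, 0.0409]
orientation: [[0.752, 0.66, 0.003], [0.66, -0.752, -0.0], [0.002, 0.002, -1.0]]
wrist_force: [0.2, -1.4, -3.3]
grip_width: 0.0169
finger_force: 89.5
```

```bash
cat > rel.py <<'E'
from h import *
np.set_printoptions(precision=4,suppress=True)
o=telemetry.get_obs();R=o["orientation"];print(o["clock"],o["ee_pos"],"nut in tool",R.T@(np.array([.5192,.1358,.085])-o["ee_pos"]),"heading",np.degrees(np.arctan2(R[1,0],R[0,0])),"F tool",R.T@o["wrist_force"],"T",o["torque"],"grip",o["grip_width"])
E
python3 rel.py
```

```text
30.8 [0.398  0.0254 0.0409] nut in tool [ 0.164  -0.0029 -0.0437] heading 41.275143608440295 F tool [-0.7971  1.1453  3.2756] T [-0.0633  0.0509 -0.0488] grip 0.016905945921944728
```

>>> carry_out([
  [0,-0.0036,0.005,0,14],
  [0.01,-0.0036,0.005,0,14],
  [0.02,-0.0036,0.005,0,14],
  [0.03,-0.0036,0.005,0,14],
  [0.036,-0.0036,0.005,0,14],
  [0.042,-0.0036,0.005,0,14],
  [0.042,-0.0036,0.005,0,14],
  [0.042,-0.0036,0.005,0,14],
])

```text
clock: 31.6
ee_pos: [0.4197, 0.0502, 0.0348]
orientation: [[0.751, 0.66, -0.0], [0.66, -0.751, -0.0], [-0.0, -0.0, -1.0]]
wrist_force: [-0.3, -0.1, -4.5]
grip_width: 0.0174
finger_force: 89.5
```

```bash
python3 rel.py
```

```text
31.6 [0.4197 0.0502 0.0348] nut in tool [ 0.1312  0.0014 -0.0502] heading 41.33765830181831 F tool [-0.2834 -0.0744  4.5112] T [-0.0437  0.053  -0.0457] grip 0.017389574114446655
```

>>> carry_out([
  [0,0.0016,-0.0025,0,14],
  [0.005,0.0016,-0.0025,0,14],
  [0.01,0.0016,-0.0025,0,14],
  [0.015,0.0016,-0.0025,0,14],
  [0.018,0.0016,-0.0025,0,14],
  [0.018,0.0016,-0.0025,0,14],
])

```text
clock: 32.2
ee_pos: [0.4317, 0.059, 0.0369]
orientation: [[0.751, 0.661, -0.0], [0.661, -0.751, 0.0], [0.0, -0.0, -1.0]]
wrist_force: [-0.5, 0.2, -3.8]
grip_width: 0.0169
finger_force: 89.5
```

```bash
python3 rel.py
```

```text
32.2 [0.4317 0.059  0.0369] nut in tool [ 0.1165  0.0001 -0.0481] heading 41.33912151695925 F tool [-0.2235 -0.5095  3.8496] T [-0.0399  0.0434  0.0156] grip 0.016896163512381324
```

No contact so far; advance the rest slowly.

>>> carry_out([
  [0.005,0,0,0,14],
  [0.01,0,0,0,14],
  [0.015,0,0,0,14],
  [0.02,0,0,0,14],
  [0.02,0,0,0,14],
])

```text
clock: 32.7
ee_pos: [0.444, 0.0696, 0.037]
orientation: [[0.751, 0.66, 0.001], [0.66, -0.751, 0.0], [0.001, 0.0, -1.0]]
wrist_force: [0.4, -0.5, -3.8]
grip_width: 0.0172
finger_force: 89.6
```

```bash
python3 rel.py; python3 look.py w25; python3 hexa.py w25 .084 | tail -2
```

```text
32.7 [0.444  0.0696 0.037 ] nut in tool [ 0.1002 -0.     -0.0479] heading 41.337070213808595 F tool [-0.0021  0.6192  3.8454] T [-0.1016 -0.1506 -0.0976] grip 0.017172064703503423
32.7 [0.444  0.0696 0.037 ] [ 0.0733 -0.0361  1.8294  0.0001  1.3478  0.9226] 0.017172064703503423
[[ 0.7508  0.6605  0.0006]
 [ 0.6605 -0.7508  0.0001]
 [ 0.0005  0.0003 -1.    ]]
F [ 0.4095 -0.4658 -3.8452] T [-0.1016 -0.1506 -0.0976]
score 84.7 flat-normal 9.0 centre 0.5193 0.1353 tool [ 0.1002  0.0004 -0.047 ] yaw y -48.6659402156515
angle 3.0784055926159977
```

>>> carry_out([
  [0.0002,-0.0076,0,0.0389,14],
  [0.0009,-0.0152,0,0.0778,14],
  [0.0021,-0.0228,0,0.1167,14],
  [0.0037,-0.0302,0,0.1556,14],
  [0.0058,-0.0376,0,0.1944,14],
  [0.0083,-0.0448,0,0.2333,14],
  [0.0113,-0.0518,0,0.2722,14],
  [0.0146,-0.0587,0,0.3111,14],
  [0.0146,-0.0587,0,0.3111,14],
  [0.0146,-0.0587,0,0.3111,14],
])

```text
clock: 33.75
ee_pos: [0.4221, 0.1117, 0.0373]
orientation: [[0.973, 0.231, 0.002], [0.231, -0.973, -0.001], [0.002, 0.002, -1.0]]
wrist_force: [4.3, -3.1, -5.1]
grip_width: 0.0171
finger_force: 89.5
```

```bash
python3 rel.py; python3 look.py w26 rim_a nut_a| tail -2; python3 hexa.py w26 .084 | tail -4; python3 mask.py w26; python3 jawfit.py w26
```

```text
33.75 [0.4221 0.1117 0.0373] nut in tool [ 0.1001 -0.0009 -0.0475] heading 13.34580312745697 F tool [3.4413 3.9662 5.0737] T [-0.5063 -0.6702  0.2283] grip 0.017056572212772472
rim_a [([263.8, 86.9], 0.77)]
nut_a []
score 99.3 flat-normal 52.0 centre 0.5193 0.1353 tool [ 0.1001 -0.0004 -0.0465] yaw y -76.66133788619271
score 97.1 flat-normal 53.0 centre 0.5193 0.1353 tool [ 0.1001 -0.0004 -0.0465] yaw y -76.66133788619271
score 96.0 flat-normal 51.0 centre 0.5188 0.1353 tool [ 0.0996 -0.0006 -0.0465] yaw y -76.66133788619271
angle 51.94253713045356
0 [179, 203, 312, 342]
12 [177, 205, 312, 343]
24 [178, 207, 314, 342]
36 [178, 210, 314, 342]
48 [179, 212, 315, 340]
60 [180, 214, 304, 340]
72 [182, 216, 304, 339]
84 [184, 217, 305, 339]
96 [184, 218, 303, 338]
108 [185, 337]
120 [197, 324]
132 [200, 321]
144 [240, 283]
156 [240, 283]
168 [241, 282]
180 [240, 282]
192 [241, 283]
204 [242, 283]
216 [242, 282]
228 [243, 280]
240 [245, 279]
252 [246, 279]
264 [246, 278]
276 [245, 280]
288 [244, 281]
300 [245, 282]
312 [245, 281]
324 [246, 280]
```

```bash
python3 - <<'E'
from h import *
w=dict(np.load("pics/w26.npz"))
for z in (.083,.085):
    p=atz(w,(263.8,86.9),z);d=p[:2]-np.array([.5193,.1355]);print(p,np.hypot(*d),np.degrees(np.arctan2(d[1],d[0])))
E
for z in .083 .085; do python3 hexa.py w26 $z|tail -1; done
```

```text
[0.49832494 0.12911209 0.083     ] 0.02192620198372472 -163.0620025678663
[0.49826606 0.12912046 0.085     ] 0.02198010758848702 -163.12758409684082
angle 52.1987684885162
angle 51.36349180547458
```

>>> carry_out([
  [0.0003,-0.0087,0,0.0444,14],
  [0.0012,-0.0174,0,0.0889,14],
  [0.0027,-0.026,0,0.1333,14],
  [0.0027,-0.026,0,0.1333,14],
  [0.0027,-0.026,0,0.1333,14],
])

```text
clock: 34.45
ee_pos: [0.4192, 0.1324, 0.0371]
orientation: [[1.0, 0.024, 0.002], [0.024, -1.0, -0.001], [0.002, 0.001, -1.0]]
wrist_force: [3.8, -4.1, -5.0]
grip_width: 0.0166
finger_force: 89.5
```

```bash
python3 rel.py; python3 look.py w27 rim_a nut_a| tail -2; python3 hexa.py w27 .084 | tail -4
```

```text
34.45 [0.4192 0.1324 0.0371] nut in tool [ 0.1001 -0.0009 -0.0477] heading 1.38166817827331 F tool [3.6702 4.169  4.9703] T [-0.5354 -0.4961  0.3183] grip 0.016588774221291295
rim_a [([264.5, 86.4], 0.59)]
nut_a []
score 101.2 flat-normal 42.0 centre 0.5188 0.1353 tool [ 0.0997 -0.0005 -0.0467] yaw y -88.62052014956676
score 98.8 flat-normal 40.0 centre 0.5188 0.1353 tool [ 0.0997 -0.0005 -0.0467] yaw y -88.62052014956676
score 97.7 flat-normal 43.0 centre 0.5188 0.1353 tool [ 0.0997 -0.0005 -0.0467] yaw y -88.62052014956676
angle 40.98819414683131
```

>>> carry_out([
  [0.0002,0.006,0,-0.03,14],
  [0.0005,0.0109,0,-0.0556,14],
  [0.0005,0.0109,0,-0.0556,14],
  [0.0005,0.0109,0,-0.0556,14],
])

```text
clock: 35.0
ee_pos: [0.4198, 0.1243, 0.0373]
orientation: [[0.994, 0.109, 0.002], [0.109, -0.994, 0.0], [0.002, 0.0, -1.0]]
wrist_force: [4.8, -0.9, -5.3]
grip_width: 0.0169
finger_force: 89.4
```

```bash
python3 rel.py
```

```text
35.0 [0.4198 0.1243 0.0373] nut in tool [ 0.1001 -0.0006 -0.0476] heading 6.274958707076032 F tool [4.6266 1.3754 5.2646] T [-0.1331 -0.7766 -0.0261] grip 0.016921577820623555
```

>>> carry_out([
  [-0.008,0,0,0,14],
  [-0.018,0,0,0,14],
  [-0.03,0,0,0,14],
  [-0.05,0,0,0,14],
  [-0.075,0,0,0,14],
  [-0.075,0,-0.05,0,14],
  [-0.075,0,-0.105,0,14],
  [-0.075,0,-0.105,0,14],
])

```text
clock: 35.8
ee_pos: [0.3617, 0.1186, 0.1267]
orientation: [[0.994, 0.111, 0.01], [0.111, -0.994, 0.003], [0.01, -0.002, -1.0]]
wrist_force: [0.3, 0.8, -4.1]
grip_width: 0.0167
finger_force: 89.7
```

```bash
python3 rel.py;python3 - <<'E'
from h import *
print(shift((.4932,-.3812,.12)))
c=camera_model("top");im=snapshot("top")
import cv2;cv2.imwrite("pics/top1.png",im[:,:,::-1]);np.savez("pics/top1.npz",**c)
for l in("rim_a","nut_a"):print([(np.round(d["point"],1).tolist(),d["confidence"],atz(c,d["point"],.085)) for d in nets.place_of("top",l)[:2]])
E
python3 hexa.py top1 .084|tail -2
```

```text
35.8 [0.3617 0.1186 0.1267] nut in tool [0.158  0.0004 0.0433] heading 6.349084360100345 F tool [ 0.3773 -0.7022  4.0669] T [-0.0113 -0.0279  0.0064] grip 0.01667814661570875
[0.0942 0.6391 0.0083]
[([229.0, 173.1], 0.69, array([0.49723348, 0.12697802, 0.085     ])), ([314.2, 156.5], 0.67, array([ 0.54281439, -0.10635052,  0.085     ]))]
[([223.2, 161.8], 0.61, array([0.52845971, 0.14300277, 0.085     ])), ([393.9, 173.9], 0.57, array([ 0.49437903, -0.32361362,  0.085     ]))]
score 89.6 flat-normal 44.0 centre 0.5213 0.1368 tool [ 0.164  -0.0009  0.0356] yaw y -83.65813487815487
angle 44.80476702071634
```

>>> carry_out([
  [0.05,0.05,-0.02,0,14],
  [0.1,0.1,-0.03,0,14],
  [0.1,0.1,-0.03,0,14],
  [0.1,0.1,-0.03,0,14],
  [0.1,0.1,-0.03,0,14],
  [0.1,0.1,-0.03,0,14],
])

```text
clock: 36.55
ee_pos: [0.4466, 0.0477, 0.1436]
orientation: [[0.994, 0.111, -0.003], [0.111, -0.994, 0.0], [-0.003, -0.001, -1.0]]
wrist_force: [-0.4, 0.2, -4.3]
grip_width: 0.0168
finger_force: 89.8
```

```bash
python3 rel.py; python3 look.py w28 rim_a nut_a|tail -2;for z in .082 .084; do python3 hexa.py w28 $z|tail -2;done; python3 -c "
from h import *
print(shift((.4932,-.3812,.13)))
w=dict(np.load('pics/w28.npz'));print(proj(w,(.5193,.1355,.084)))"
```

```text
36.55 [0.4466 0.0477 0.1436] nut in tool [ 0.0821 -0.0795  0.0584] heading 6.37871945617851 F tool [-0.3558 -0.2179  4.2774] T [-0.0104  0.0154  0.0168] grip 0.016798206980762346
rim_a [([489.3, 84.6], 0.68), ([159.3, 117.9], 0.56)]
nut_a [([456.6, 105.2], 0.95), ([157.3, 84.6], 0.59)]
score 109.9 flat-normal 49.0 centre 0.5183 0.1358 tool [ 0.0805 -0.0797  0.0626] yaw y -83.60392071764024
angle 46.602136899752814
score 108.4 flat-normal 46.0 centre 0.5188 0.1358 tool [ 0.081  -0.0796  0.0606] yaw y -83.60392071764024
angle 46.25975034868806
[-0.0026  0.5391  0.0182]
[155.19146882  85.04271277]
```

>>> carry_out([
  [-0.0026,0.539,0,0.189,14],
  [-0.0026,0.539,0,0.189,14],
  [-0.0026,0.539,0,0.189,14],
  [-0.0026,0.539,0,0.189,14],
  [-0.0026,0.539,0,0.189,14],
  [-0.0026,0.539,0,0.189,14],
  [-0.0026,0.539,0,0.189,14],
  [-0.0026,0.539,0,0.189,14],
  [-0.0026,0.539,0,0.189,14],
  [-0.0026,0.539,0,0.189,14],
  [-0.0026,0.539,0,0.189,14],
  [-0.0026,0.539,0,0.189,14],
])

```text
clock: 37.9
ee_pos: [0.4936, -0.3806, 0.1449]
orientation: [[0.983, -0.184, -0.0], [-0.184, -0.983, 0.001], [-0.0, -0.001, -1.0]]
wrist_force: [-0.1, -0.5, -4.6]
grip_width: 0.0171
finger_force: 90.1
```

```bash
python3 -c "
from h import *
o=telemetry.get_obs();print(o['ee_pos'],shift((.4932,-.3812,-.018)))"
```

```text
[ 0.49357467 -0.38061001  0.14487005] [-0.0003  0.0009  0.2036]
```

>>> carry_out([
  [0,0,0.06,0,14],
  [0,0,0.12,0,14],
  [0,0,0.175,0,14],
  [0,0,0.198,0,14],
  [0,0,0.2035,0,14],
  [0,0,0.2035,0,14],
  [0,0,0.2035,0,14],
])

```text
clock: 38.6
ee_pos: [0.4941, -0.3816, -0.0166]
orientation: [[0.983, -0.184, 0.001], [-0.184, -0.983, -0.001], [0.002, 0.001, -1.0]]
wrist_force: [-0.6, 0.7, -3.1]
grip_width: 0.017
finger_force: 92.6
```

>>> carry_out([
  [0,0,0.002,0,14],
  [0,0,0.0044,0,14],
  [0,0,0.0044,0,14],
  [0,0,0.0044,0,32],
  [0,0,0.0044,0,32],
  [0,0,0.0044,0,32],
  [0,0,-0.056,0,32],
  [0,0,-0.118,0,60],
  [0,0,-0.17,0,60],
  [0,0,-0.22,0,60],
  [0,0,-0.22,0,60],
  [0,0,-0.22,0,60],
])

```text
clock: 39.8
ee_pos: [0.4937, -0.3821, 0.1591]
orientation: [[0.983, -0.185, 0.002], [-0.185, -0.983, -0.002], [0.002, 0.001, -1.0]]
wrist_force: [-0.2, 0.3, -1.2]
grip_width: 0.0601
finger_force: 0.0
```

```bash
python3 look.py w29; python3 mask.py w29; sed -i 's/w23/w29/g' fit.py; python3 fit.py
```

```text
39.8 [ 0.4937 -0.3821  0.1591] [-0.7178  0.3468  1.152   0.      1.6405  1.0394] 0.06006806198199168
[[ 0.9827 -0.1853  0.0018]
 [-0.1853 -0.9827 -0.0015]
 [ 0.002   0.0012 -1.    ]]
F [-0.2488  0.2999 -1.2012] T [ 0.0002  0.0425 -0.0512]
len 0.2019080218973523 -10.28282307185563
[ 0.4946 -0.3832  0.018 ] [ 0.4925 -0.3829  0.018 ]
nut [-0.0872 -0.6418 -0.0036]
```

>>> carry_out([
  [-0.087,-0.642,0,0,60],
  [-0.087,-0.642,0,0,60],
  [-0.087,-0.642,0,0,60],
  [-0.087,-0.642,0,0,60],
  [-0.087,-0.642,0,0,60],
  [-0.087,-0.642,0,0,60],
  [-0.087,-0.642,0,0,60],
  [-0.087,-0.642,0,0,60],
  [-0.087,-0.642,0,0,60],
  [-0.087,-0.642,0,0,60],
  [-0.087,-0.642,0,0,60],
  [-0.087,-0.642,0,0,60],
])

```text
clock: 41.1
ee_pos: [0.519, 0.1382, 0.156]
orientation: [[0.983, -0.181, -0.004], [-0.181, -0.983, -0.0], [-0.003, 0.001, -1.0]]
wrist_force: [0.0, -0.7, -0.7]
grip_width: 0.06
finger_force: 0.0
```

>>> carry_out([
  [0,0,0,0,60],
  [0,0,0,0,60],
  [0,0,0,0,60],
])

```text
clock: 41.4
ee_pos: [0.5201, 0.1346, 0.1579]
orientation: [[0.982, -0.187, -0.0], [-0.187, -0.982, -0.0], [-0.0, 0.0, -1.0]]
wrist_force: [0.0, 0.4, 0.5]
grip_width: 0.0597
finger_force: 0.0
```

```bash
python3 look.py w30 rim_a nut_a; for z in .082 .084; do python3 hexa.py w30 $z|tail -2;done
```

```text
41.4 [0.5201 0.1346 0.1579] [ 0.1844  0.1046  1.4347 -0.0001  1.6028  1.9435] 0.05974004951834858
[[ 0.9823 -0.1871 -0.0005]
 [-0.1871 -0.9823 -0.0002]
 [-0.0004  0.0003 -1.    ]]
F [0.0492 0.3606 0.5443] T [-0.0794  0.0032  0.002 ]
rim_a [([268.8, 207.4], 0.72)]
nut_a [([259.7, 187.0], 0.61)]
score 148.2 flat-normal 43.0 centre 0.5183 0.1358 tool [-0.0021 -0.0004  0.0762] yaw y -100.752358696611
angle 44.84203516269173
score 151.3 flat-normal 43.0 centre 0.5188 0.1358 tool [-0.0016 -0.0005  0.0742] yaw y -100.752358696611
angle 44.31007524401589
```

```bash
python3 -c "
from rig import workorder
print(workorder.job_done())"
```

```text
the job is handed in; nothing more can be done
None
```

I handed the job in; no verdict came back. By camera, nut a was run down by the fingers in two goes (it sprang back about 24° after the first), then tightened with the wrench about 24° past snug or slightly more (20–43° allowed), and the wrench is back on the mat.

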